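# Put away the wheels and hang up the covers of the model lorries

## Task

Put the lorry wheels away in the jar: lift off its loose cap and stand it in the steel dish, tip the wheel scoop over the jar's mouth to about 45 degrees and hold it there until every wheel has slid into the jar, stand the scoop level on the bench again and put the cap straight back on the jar. Hang every truck cover astride the drying rail, lengthwise along the rod (before or after the wheels), and leave everything at rest and the glue, paint and screwdriver where they are; the jar may get knocked aside while you work, so keep an eye on it.

Things in the scene. Friction and masses are not known exactly. Their poses are not given: they have to be found in the camera images.
- rail_mid (a point): Middle of the drying rail's rod, on its axis. Fixed stand: one level aluminium rod, 12 mm thick, axis 115 mm above the bench, 360 mm free between two pale wooden uprights (16 mm thick along the rod, 36 mm wide, 135 mm tall, on feet 80 mm long across the rod, 30 mm wide, 14 mm high). The point's y axis runs along the rod, z is up.
- cover1: Truck cover (up to 3 alike, some absent): rigid sandy upturned U, open below and at both ends, 84 mm long (x), 58 wide (y), 42 high, walls 3, 35 g. Sides upright for 31 mm, then sloping to a flat roof 30 wide, its underside at 39 mm. Origin: mid length and width, at the lower edges; z to the roof. Starts on the bench. Hung with x along the rod, its origin is 33 mm below the rod's axis.
- cover2: Truck cover (up to 3 alike, some absent): rigid sandy upturned U, open below and at both ends, 84 mm long (x), 58 wide (y), 42 high, walls 3, 35 g. Sides upright for 31 mm, then sloping to a flat roof 30 wide, its underside at 39 mm. Origin: mid length and width, at the lower edges; z to the roof. Starts on the bench. Hung with x along the rod, its origin is 33 mm below the rod's axis.
- cover3: Truck cover (up to 3 alike, some absent): rigid sandy upturned U, open below and at both ends, 84 mm long (x), 58 wide (y), 42 high, walls 3, 35 g. Sides upright for 31 mm, then sloping to a flat roof 30 wide, its underside at 39 mm. Origin: mid length and width, at the lower edges; z to the roof. Starts on the bench. Hung with x along the rod, its origin is 33 mm below the rod's axis.
- jar: Clear round plastic screw-top jar, loose, about 250 g: body 76 mm in diameter up to 58 mm, shoulder narrowing to a neck 56 mm outside and 49 mm inside, rim 88 mm above the bench. Origin: centre of its underside (inner floor 3.5 mm above it); z up.
- jar_mouth (a point): Centre of the jar's open mouth, level with the rim (88 mm above the jar's underside).
- cap: The jar's black cap, unscrewed, just resting on the neck at the start: disc with skirt, 66 mm outside, 61 mm inside the skirt (2.5 mm of play all round the neck), 22 mm high, skirt 18 mm deep, 30 g. Origin: centre of the skirt's lower edge; z up through the closed top. Seated, its origin is 18 mm below the jar's mouth; it lifts straight off.
- dish: Shallow round steel dish fixed to the bench: flat inner floor about 84 mm across, 2.5 mm above the bench, flared rim 100 mm across and 8 mm high. Origin: centre of its underside. The cap stands in it, closed side up.
- tray: The scoop: loose white plastic trough, 50 g plus wheels, 130 mm long (x), 42 mm wide outside, 36 inside (y), floor 3 mm, walls 3 mm thick, their tops 20 mm above the underside, on both long sides and at the +x end; the -x end is open for pouring and starts roughly towards the robot. Origin: centre of its underside; z up. Grasp it from above across its width.
- tray_lip (a point): Middle of the edge of the scoop's floor at its open pouring end (65 mm from the tray's origin along -x, 3 mm above its underside).
- wheel1: Lorry wheel (up to 4 alike, some absent) lying flat in a row in the scoop: black disc with sand-coloured hub, 26 mm across, 10 mm thick, 10 g. Origin: centre of its underside. Wheels stay put while the scoop is level and moved calmly, and slide down its floor once it is tipped beyond 25 to 36 degrees.
- wheel2: Lorry wheel (up to 4 alike, some absent) lying flat in a row in the scoop: black disc with sand-coloured hub, 26 mm across, 10 mm thick, 10 g. Origin: centre of its underside. Wheels stay put while the scoop is level and moved calmly, and slide down its floor once it is tipped beyond 25 to 36 degrees.
- wheel3: Lorry wheel (up to 4 alike, some absent) lying flat in a row in the scoop: black disc with sand-coloured hub, 26 mm across, 10 mm thick, 10 g. Origin: centre of its underside. Wheels stay put while the scoop is level and moved calmly, and slide down its floor once it is tipped beyond 25 to 36 degrees.
- wheel4: Lorry wheel (up to 4 alike, some absent) lying flat in a row in the scoop: black disc with sand-coloured hub, 26 mm across, 10 mm thick, 10 g. Origin: centre of its underside. Wheels stay put while the scoop is level and moved calmly, and slide down its floor once it is tipped beyond 25 to 36 degrees.
- glue: Bystander: clear glue bottle with a green cap, 38 mm across, 78 mm tall. Origin: centre of its underside. To be left alone.
- paint: Bystander: small glass paint jar with a black cap, 42 mm across, 48 mm tall. Origin: centre of its underside. To be left alone.
- driver: Bystander: screwdriver, 150 mm long, lying on the bench beyond the rail. Origin on its axis. To be left alone.

How it is judged:
By the outcome, as a careful person would: the job done as asked, in the order asked, and still so for the second after the job is handed in, with the robot touching nothing.
Of cover1, cover2, cover3 only 2 to 3 are there at a start; the rules pass over those that are not, and their reading is None.
Of wheel1, wheel2, wheel3, wheel4 only 2 to 4 are there at a start; the rules pass over those that are not, and their reading is None.
At some moment in a run one of jar may be knocked a few centimetres aside while the robot is not near it.
It also fails if it takes over 208 s, if anything falls off the work surface, if the arm or the gripper's body presses on something with over 40 N, if the wrist force passes 120 N, or if a joint passes its speed limit or range.

## Robot

A 7-joint arm with a two-finger parallel gripper is mounted at the origin on the work surface. World frame = base frame: x ahead of the robot, y to its left, z up, the work surface at z = 0. Lengths are in mm, angles in rad, forces in N, time in s.
With the tool pointing down it reaches from about 400 to 875 mm from the base axis. Payload 4.4 kg.
Tool frame: the origin (TCP) lies on the centre line of the jaws, within the pads' length; the fingertips stand 14 mm ahead of it and the grasp point (between the pads) lies 5 mm behind it (tips_ahead is the distance from the TCP to the fingertips, in mm); z points along the fingers, y is the line along which they close (so a half turn about z gives the same grasp; the last joint's range is limited). The gripper opens to 85 mm and grips with 20 to 120 N. Pads are 22 mm wide; open, the fingers measure 114 mm over their backs; the gripper's body (76 mm by 85 mm) begins 54 mm behind the grasp point. The pads swing forward as they close: fully open they stand 13 mm farther back than shut.
Start: joints at [-1.386, 0.628, 0.038, 1.517, -0.027, 0.996, -0.02], TCP at [161.292, 629.685, 245.313] pointing down, gripper open.
Joint ranges: [-3.06, 3.06], [-0.37, 2.12], [-1.25, 1.32], [0.18, 2.47], [-1.1, 4.24], [0.23, 1.98], [-2.94, 2.94]. Speed limits (rad/s): [2.57, 2.57, 3.14, 3.14, 3.14, 3.14, 3.14].

## Interface

Orientations are given as [roll, pitch, yaw] about the fixed x, y, z axes, in that order (R = Rz(yaw) Ry(pitch) Rx(roll)).
In Python, from cell import * gives the robot as it stands.
- The arm moves only by the tool move_arm, never from a script. Its argument "rows" is text: rows parted by semicolons, each of 7 numbers parted by spaces: the shift along the tool's x, y, z scaled (see below), then the turn, a rotation vector about the tool's x, y, z scaled (see below), then the closure, from -1 (fully open) to 1 (shut). A call has 1 to 12 rows; each row is the pose to reach, as a shift and turn from the pose commanded when the call began, along the tool's axes at that moment; what a row does not reach only later rows make up. The controller multiplies each number of a shift by 0.3 m and each number of a turn by pi/2 rad. A row lasts 1/12 s, in which the tool goes at most 41.7 mm and 7.16 degrees, less where a joint would pass 70% of its speed; a pose out of reach is approached as far as the arm can. A call with a number of a shift or a turn outside -1 to 1 is refused whole. A call with a gripper value outside its range is refused whole. The fingers move at their own pace and stop on an object; the grip force is fixed at half the most. Time passes only in rows, so rows that repeat a pose let the fingers close. It gives the time, the measured TCP pose, the force, the opening and the grip force at its end, in the units of the state.
- read_state(): the state, without advancing time (a new reading comes with each control period).
- get_image(name): name is "scene" or "top"; returns a dict with "img" (384x512x3 uint8, red, green, blue), "vfov" (degrees; the focal length in pixels is half the picture's height over the tangent of half this angle, whatever the lens; pixels are square), "cx", "cy" (the principal point, pixels), "k1" (the pictures are not rectified: a ray, as slopes to the right and down, at radius r is drawn at 1 + k1 r^2 times it, then the intrinsics apply), "extrinsics" (4x4, takes a point from camera to world coordinates). Camera axes: x right, y up, looking along -z (the intrinsics and any distortion apply to the point x, -y, -z); pixel columns grow to the right and rows downward; lengths in mm; the calibration is good to about 2 mm. A picture is of the moment at which its call begins. There is no depth.
- finish_job(): hands the job in; it is judged then, once.
The state is a dict: "clock": time; "qpos": joint angles; "qd": joint speeds; "tau": joint torques, N m; "eef_pos": TCP position; "tool_rot": TCP orientation; "force": force on the tool from outside, world axes, zero at the start; "torque": the same for the moment, N m; "width": finger opening in mm; "gripper_force": force on a finger pad.
Only numpy, scipy, OpenCV 4.12 (cv2) and the standard library are available. Lean on these libraries where they do the work, as an engineer would, in place of code of your own. Each camera call takes 0.05 s, during which the arm holds its last target. There are 200 camera calls.

## Working session

There is one attempt and no reset: what is moved stays moved. The work goes in short steps, Python scripts to look and compute and a tool call to move; the robot and the scene stay as the last step left them, time stands still between calls to the robot, and variables do not carry over. Pictures are saved under pics/ and viewed, at most 14 in all, crops included, and the job is handed in when it is done.

Besides the shell and the picture viewer there is one more tool, called after "Emit:" in YAML: its name, and indented under it one key for each argument. move_arm: Moves the arm, as the interface text tells. Its arguments: {"type":"object","properties":{"rows":{"type":"string"}},"required":["rows"]}

```bash
ls; mkdir -p pics; cat > h.py <<'E'
from cell import *
import numpy as np, cv2
from scipy.spatial.transform import Rotation as R
def cam(n):
    d=get_image(n); h,w=d["img"].shape[:2]
    f=h/2/np.tan(np.radians(d["vfov"])/2)
    d["K"]=np.array([[f,0,d["cx"]],[0,f,d["cy"]],[0,0,1.]]); d["D"]=np.array([d["k1"],0,0,0.]); d["E"]=np.array(d["extrinsics"]); return d
def ray(d,u,v):
    p=cv2.undistortPoints(np.array([[[u,v]]],float),d["K"],d["D"])[0,0]
    r=d["E"][:3,:3]@np.array([p[0],-p[1],-1]); return d["E"][:3,3],r/np.linalg.norm(r)
def onz(d,u,v,z):
    o,r=ray(d,u,v); return o+r*(z-o[2])/r[2]
def proj(d,P):
    P=np.atleast_2d(P).astype(float); c=(P-d["E"][:3,3])@d["E"][:3,:3]; c=c*[1,-1,-1]
    return cv2.projectPoints(c,np.zeros(3),np.zeros(3),d["K"],d["D"])[0][:,0]
def tri(d1,p1,d2,p2):
    o1,r1=ray(d1,*p1);o2,r2=ray(d2,*p2)
    s=np.linalg.lstsq(np.c_[r1,-r2],o2-o1,rcond=None)[0]
    a=o1+r1*s[0];b=o2+r2*s[1];return (a+b)/2,np.linalg.norm(a-b)
def save(d,name,box=None,k=1):
    im=d["img"][...,::-1]
    if box: im=im[box[1]:box[3],box[0]:box[2]]
    cv2.imwrite("pics/"+name,cv2.resize(im,None,fx=k,fy=k,interpolation=cv2.INTER_CUBIC))
E
python3 - <<'E'
from h import *
for n in("scene","top"):
    d=cam(n); save(d,n+"0.png",k=1.5); print(n,d["vfov"],d["cx"],d["cy"],d["k1"],d["E"].round(3).tolist())
s=read_state(); print(s)
E
```

```text
pics
scene 49.82796145309959 256.36057383825363 190.44986070039718 -0.07202946524966111 [[0.783, -0.392, 0.484, 1163.577], [0.622, 0.476, -0.622, -763.071], [0.014, 0.788, 0.616, 814.983], [0.0, 0.0, 0.0, 1.0]]
top 56.53585660005791 256.22334950061094 193.63472246765338 0.03286763836924094 [[0.018, 0.996, -0.084, 518.336], [-0.999, 0.021, 0.038, -36.274], [0.04, 0.083, 0.996, 912.934], [0.0, 0.0, 0.0, 1.0]]
{'clock': 0.1, 'qpos': array([-1.38579508,  0.62922645,  0.03843724,  1.51826423, -0.02699222,
        0.99630413, -0.01997905]), 'qd': array([ 0.00015518, -0.00184349, -0.00055408, -0.00144895,  0.0011308 ,
        0.00055313, -0.00078919]), 'tau': array([ 3.04610257e-03, -5.64547241e+01,  1.23055715e+00, -1.93974441e+01,
        1.12489218e-02,  5.32915816e-03, -3.92345676e-07]), 'eef_pos': array([161.15261873, 629.15558542, 244.49971269]), 'tool_rot': array([-3.13990826e+00,  1.75188060e-05,  2.89082277e+00]), 'force': array([ 0.09421092, -0.7448323 ,  0.05084159]), 'torque': array([ 0.02908307, -0.03613032, -0.00426988]), 'gripper_force': 0.0, 'width': 85.43477520759686}
```

View pics/scene0.png

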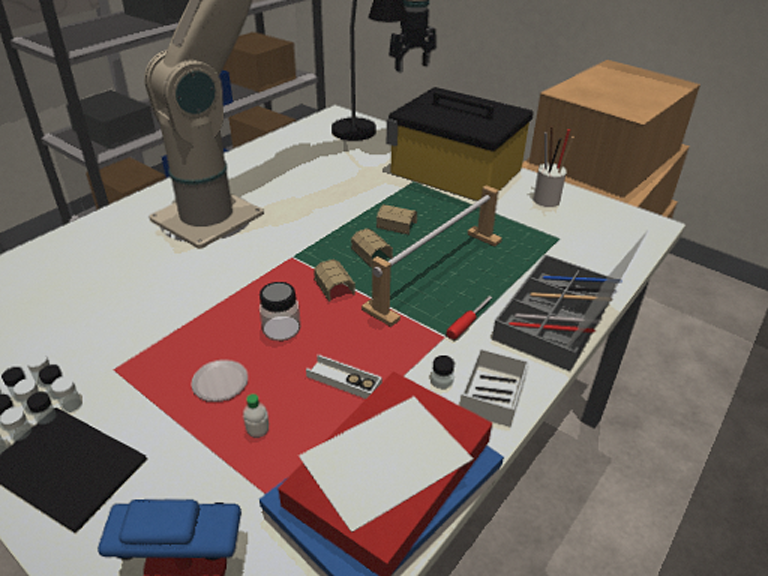

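View pics/top0.png

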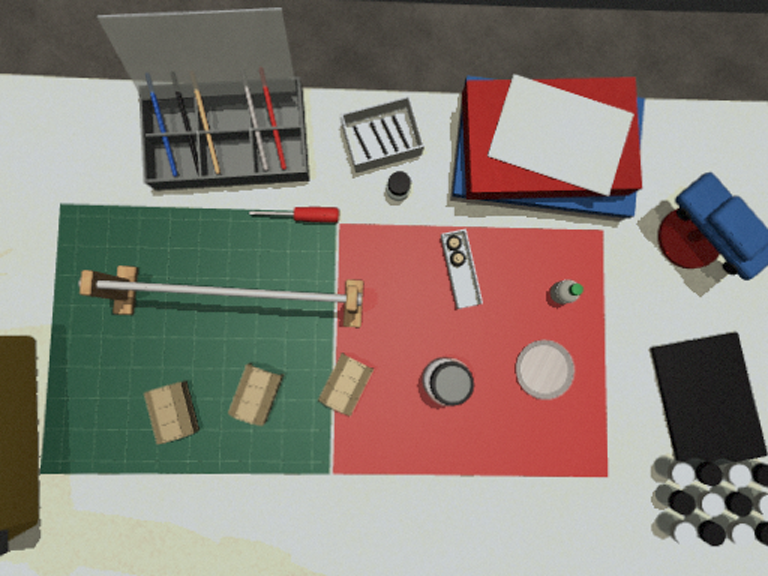

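Top view: three covers at about (171,412), (255,393) and (347,384) in 1.5x pixels, with the rail above them from (90,285) to (355,298). The jar is at (447,382), the dish at (545,369), and the scoop at (461,268) holds two wheels at its far end. The glue is at (567,292), with the paint and driver beyond the rail. I'll look closer to get pixel picks.

```bash
python3 - <<'E'
from h import *
t=cam("top"); s=cam("scene")
save(t,"t1.png",(45,140,265,305),3.6); save(t,"t2.png",(270,140,410,285),4); save(s,"s1.png",(160,110,360,260),4)
E
```

```text
(no output)
```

View pics/t1.png

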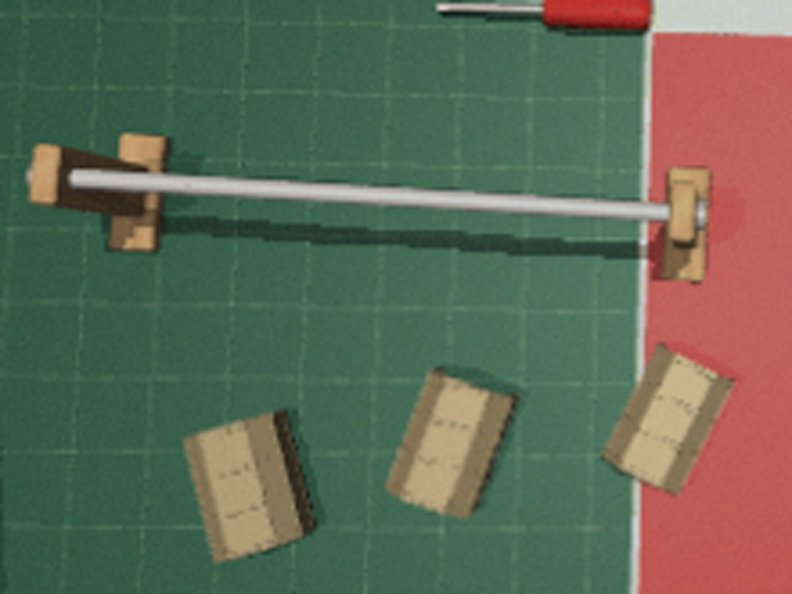

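View pics/t2.png

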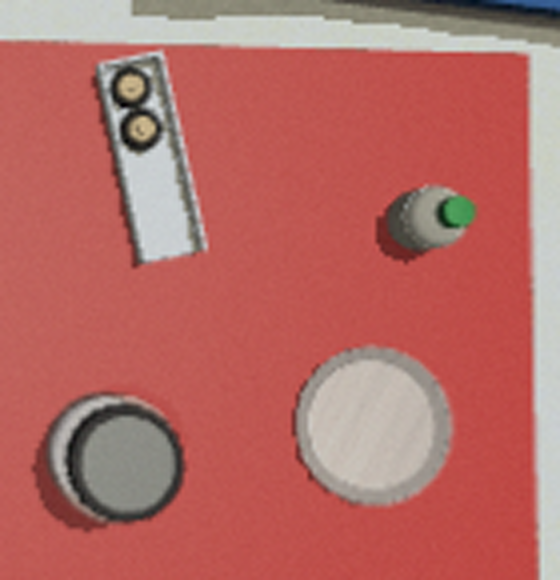

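View pics/s1.png

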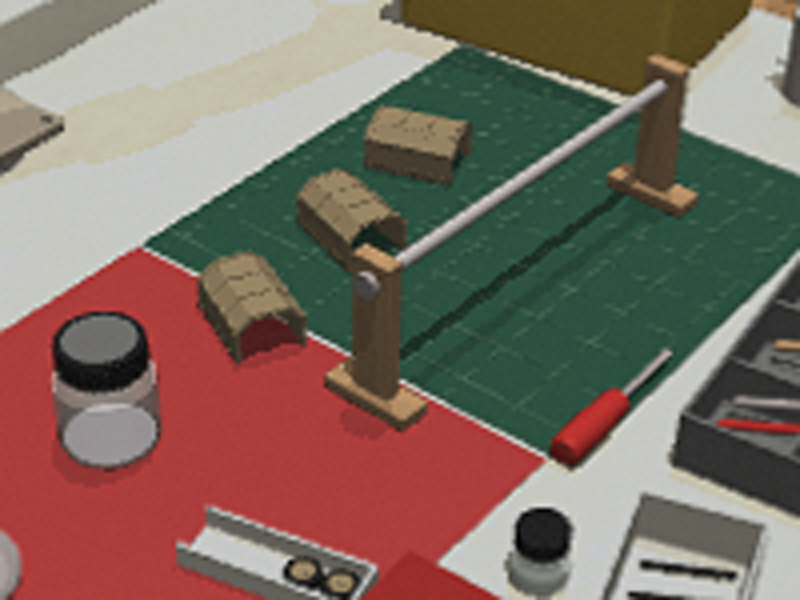

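The crops show everything needed. Roof strips of the covers are at t1 (240,489), (448,443) and (668,420). The cap top is at t2 (127,462) and s1 (101,342). The dish is at t2 (370,424). The scoop's corners are at t2 (98,63), (162,52), (206,248) and (136,266), with two wheels at its far end. The rod runs t1 (75,178) to (668,212).

```bash
cat > m.py <<'E'
from h import *
def covers(t):
    hsv=cv2.cvtColor(t["img"],cv2.COLOR_RGB2HSV); out=[]
    m=((hsv[...,0]>8)&(hsv[...,0]<28)&(hsv[...,1]>60)&(hsv[...,2]>60)).astype(np.uint8)
    return hsv,m
E
python3 - <<'E'
from m import *
t=cam("top"); s=cam("scene")
T1=lambda u,v:(45+(u+.5)/3.6-.5,140+(v+.5)/3.6-.5)
T2=lambda u,v:(270+(u+.5)/4-.5,140+(v+.5)/4-.5)
S1=lambda u,v:(160+(u+.5)/4-.5,110+(v+.5)/4-.5)
f=lambda x:np.round(x,1).tolist()
hsv,m=covers(t)
n,l,st,c=cv2.connectedComponentsWithStats(m)
for i in range(1,n):
    if st[i,4]>150 and 235<c[i,1]<295 and 80<c[i,0]<260:
        v=hsv[...,2][l==i]; th,_=cv2.threshold(v.reshape(-1,1).copy(),0,255,cv2.THRESH_OTSU)
        r=((l==i)&(hsv[...,2]>th)).astype(np.uint8); r=cv2.morphologyEx(r,cv2.MORPH_CLOSE,np.ones((3,3)))
        ct=max(cv2.findContours(r,0,2)[0],key=cv2.contourArea); R_=cv2.minAreaRect(ct)
        b=np.array([onz(t,*p,42)[:2] for p in cv2.boxPoints(R_)])
        e=[b[1]-b[0],b[2]-b[1]];e.sort(key=np.linalg.norm)
        print("cover",f(c[i]),th,"roof c",f(b.mean(0)),"size",[f(np.linalg.norm(k)) for k in e],"yaw",round(np.degrees(np.arctan2(e[1][1],e[1][0]))%180,1))
# roof heights: corners picked in both views
print("roofC near-left corner pairs")
for a,bb in [((622,470),(247,255)),((712,372),(270,310))]: pass
print("cap",[f(x) for x in tri(t,T2(127,462),s,S1(101,342))], f(onz(t,*T2(127,462),92)))
print("dish",[f(x) for x in tri(t,T2(371,425),s,(220.5/1.5-.2,381/1.5-.2))], f(onz(t,*T2(371,425),6)))
# rod
a=ray(s,*S1(430,243));b=ray(s,*S1(640,101)); nn=np.cross(a[1],b[1])
for p in [(75,178),(160,183),(400,197),(600,208),(668,212)]:
    o,r=ray(t,*T1(*p)); P=o+r*(nn@(a[0]-o))/(nn@r); print("rod",f(P),f(onz(t,*T1(*p),115)))
for p in [(98,63),(162,52),(206,248),(136,266)]: print("tray z20",f(onz(t,*T2(*p),20)))
print("tray lip corner tri",[f(x) for x in tri(t,T2(136,266),s,S1(178,546))],[f(x) for x in tri(t,T2(206,248),s,S1(208,510))])
for p in [(132,87),(142,129)]: print("wheel",f(onz(t,*T2(*p),13)))
print("glue",f(onz(t,*T2(458,212),78)),"paint",f(onz(t,399/1.5,184/1.5,48)))
for p in [(184,437),(215,562),(437,367),(388,488),(668,345),(604,460)]: print("edge z31",f(onz(t,*T1(*p),31)))
E
```

```text
cover [230.1, 256.2] 163.0 roof c [439.6, -9.0] size [30.3, 83.6] yaw 154.6
cover [169.6, 263.3] 155.0 roof c [420.8, 137.2] size [31.7, 81.6] yaw 161.4
cover [112.5, 275.2] 152.0 roof c [391.1, 270.1] size [30.3, 81.6] yaw 17.0
roofC near-left corner pairs
cap [[449.2, -173.4, 87.0], 2.2] [448.8, -173.3, 92.0]
dish [[468.1, -343.8, 0.9], 2.8] [467.4, -343.1, 6.0]
rod [587.0, 351.9, 110.2] [586.6, 349.6, 115.0]
rod [585.1, 301.6, 110.2] [584.7, 299.6, 115.0]
rod [579.6, 156.9, 110.3] [579.2, 155.8, 115.0]
rod [575.3, 33.8, 110.9] [575.0, 33.4, 115.0]
rod [573.6, -8.5, 110.9] [573.4, -8.7, 115.0]
tray z20 [693.3, -165.0, 20.0]
tray z20 [701.4, -205.8, 20.0]
tray z20 [576.9, -234.4, 20.0]
tray z20 [564.6, -190.2, 20.0]
tray lip corner tri [[559.7, -204.1, -20.9], 19.6] [[582.9, -222.4, 43.5], 20.4]
wheel [679.6, -188.0, 13.0]
wheel [652.7, -194.6, 13.0]
glue [597.6, -371.7, 78.0] paint [767.8, -90.2, 48.0]
edge z31 [423.4, 309.7, 31.0]
edge z31 [342.7, 284.9, 31.0]
edge z31 [471.4, 146.6, 31.0]
edge z31 [391.2, 175.5, 31.0]
edge z31 [488.5, -8.0, 31.0]
edge z31 [411.1, 33.0, 31.0]
```

```bash
cat > p.py <<'E'
from cell import *
import numpy as np
from scipy.spatial.transform import Rotation as R
def plan(*tg):  # tg: (x,y,z,yaw_deg[,tilt_deg]) all relative to the present measured pose; tilt about tool y
    s=read_state(); Rm=R.from_euler("xyz",s["tool_rot"]); p=s["eef_pos"]
    print("t",round(s["clock"],1),"p",p.round(1),"rpy",np.degrees(s["tool_rot"]).round(1),"w",round(s["width"],1),"g",round(s["gripper_force"]),"F",s["force"].round(1),"q",s["qpos"].round(2))
    for x in tg:
        Rt=R.from_euler("xyz",[180,0,x[3]],degrees=True)*R.from_euler("y",x[4] if len(x)>4 else 0,degrees=True)
        d=Rm.inv().apply(np.array(x[:3])-p)/300; r=(Rm.inv()*Rt).as_rotvec()/(np.pi/2)
        print(x,"->",d.round(4),r.round(4),"rows",round(max(np.linalg.norm(d)*300/41.7,np.degrees(np.linalg.norm(r)*np.pi/2)/7.16),1))
E
python3 -c "
from p import *
plan((391,270,245,197),(391,270,120,197),(391,270,20,197))"
```

```text
t 0.3 p [161.2 629.5 245. ] rpy [-180.     0.   165.6] w 85.4 g 0 F [-0.6  0.8 -0.1] q [-1.39  0.63  0.04  1.52 -0.03  1.   -0.02]
(391, 270, 245, 197) -> [-1.0393e+00 -9.7080e-01  6.0000e-04] [-4.000e-04 -1.000e-04 -3.485e-01] rows 10.2
(391, 270, 120, 197) -> [-1.0393 -0.9705  0.4173] [-4.000e-04 -1.000e-04 -3.485e-01] rows 10.7
(391, 270, 20, 197) -> [-1.0393 -0.9703  0.7506] [-4.000e-04 -1.000e-04 -3.485e-01] rows 11.6
```

Emit:
move_arm:
  rows: "-0.3 -0.28 0 0 0 -0.1 -1; -0.6 -0.56 0 0 0 -0.2 -1; -0.9 -0.85 0 0 0 -0.3 -1; -0.9 -0.85 0 0 0 -0.35 -1; -0.9 -0.85 0 0 0 -0.35 -1; -0.9 -0.85 0 0 0 -0.35 -1; -0.9 -0.85 0 0 0 -0.35 -1; -0.9 -0.85 0 0 0 -0.35 -1; -0.9 -0.85 0 0 0 -0.35 -1; -0.9 -0.85 0 0 0 -0.35 -1; -0.9 -0.85 0 0 0 -0.35 -1; -0.9 -0.85 0 0 0 -0.35 -1"

```text
clock: 1.3
eef_pos: [359.5, 316.2, 245.5]
tool_rot: [3.141, 0.0, -2.843]
force: [-1.2, -0.5, 0.7]
width: 85.5
gripper_force: 0.0
```

```bash
python3 -c "
from p import *
plan((391,270,120,197),(391,270,60,197),(391,270,20,197))"
```

```text
t 1.3 p [359.5 316.2 245.5] rpy [ 179.9    0.  -162.9] w 85.5 g 0 F [-1.2 -0.5  0.7] q [-0.7   0.39 -0.1   1.98  0.05  0.78  1.03]
(391, 270, 120, 197) -> [-0.055  -0.1783  0.4182] [0.0006 0.0002 0.0012] rows 3.3
(391, 270, 60, 197) -> [-0.0549 -0.1785  0.6182] [0.0006 0.0002 0.0012] rows 4.6
(391, 270, 20, 197) -> [-0.0549 -0.1787  0.7516] [0.0006 0.0002 0.0012] rows 5.6
```

Emit:
move_arm:
  rows: "-0.055 -0.178 0.15 0 0 0 -1; -0.055 -0.178 0.28 0 0 0 -1; -0.055 -0.178 0.4 0 0 0 -1; -0.055 -0.178 0.5 0 0 0 -1; -0.055 -0.178 0.6 0 0 0 -1; -0.055 -0.178 0.68 0 0 0 -1; -0.055 -0.178 0.73 0 0 0 -1; -0.055 -0.178 0.745 0 0 0 -1; -0.055 -0.178 0.745 0 0 0 -1; -0.055 -0.178 0.745 0 0 0 0; -0.055 -0.178 0.745 0 0 0 1; -0.055 -0.178 0.745 0 0 0 1"

```text
clock: 2.3
eef_pos: [391.2, 270.6, 22.9]
tool_rot: [3.141, 0.002, -2.842]
force: [0.2, -0.3, -0.2]
width: 56.6
gripper_force: 63.7
```

Emit:
move_arm:
  rows: "0 0 0 0 0 0 1; 0 0 0 0 0 0 1; 0 0 0 0 0 0 1; 0 0 0 0 0 0 1; 0 0 0 0 0 0 1; 0 0 0 0 0 0 1; 0 0 -0.02 0 0 0 1; 0 0 -0.05 0 0 0 1; 0 0 -0.1 0 0 0 1; 0 0 -0.1 0 0 0 1; 0 0 -0.1 0 0 0 1"

```text
clock: 3.22
eef_pos: [391.8, 269.8, 52.9]
tool_rot: [3.141, 0.002, -2.843]
force: [0.1, 0.7, 0.2]
width: 56.7
gripper_force: 63.8
```

```bash
python3 -c "
from p import *
from h import cam,save
save(cam('scene'),'g1.png',(200,60,400,210),3)
A=115
u=lambda s:(580.0+.0368*s,170.5+.9993*s)
plan((391,270,200,87.9),(*u(A),200,87.9),(*u(A),104,87.9))"
```

```text
t 3.3 p [391.4 269.5  52.3] rpy [ 1.800e+02  1.000e-01 -1.629e+02] w 57.0 g 64 F [-0.4 -0.4 -1.2] q [-0.53  0.73 -0.19  2.14  0.43  0.31  0.79]
(391, 270, 200, 87.9) -> [ 3.000e-04  2.300e-03 -4.924e-01] [7.0000e-04 2.0000e-04 1.2133e+00] rows 15.3
(584.232, 285.41949999999997, 200, 87.9) -> [-0.6305 -0.138  -0.4918] [7.0000e-04 2.0000e-04 1.2133e+00] rows 15.3
(584.232, 285.41949999999997, 104, 87.9) -> [-0.6302 -0.1381 -0.1718] [7.0000e-04 2.0000e-04 1.2133e+00] rows 15.3
```

View pics/g1.png

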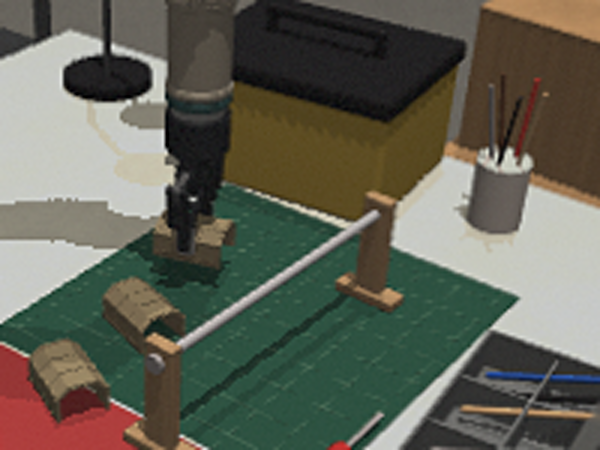

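The gripper holds the cover squarely, at about (195,235) in the crop and clear of the mat.

Emit:
move_arm:
  rows: "0 0 -0.12 0 0 0 1; 0 0 -0.25 0 0 0.07 1; 0 0 -0.37 0 0 0.15 1; 0 0 -0.49 0 0 0.22 1; -0.08 -0.02 -0.49 0 0 0.3 1; -0.16 -0.04 -0.49 0 0 0.38 1; -0.25 -0.06 -0.49 0 0 0.46 1; -0.33 -0.08 -0.49 0 0 0.54 1; -0.42 -0.1 -0.49 0 0 0.62 1; -0.5 -0.12 -0.49 0 0 0.7 1; -0.58 -0.13 -0.49 0 0 0.78 1; -0.63 -0.138 -0.49 0 0 0.86 1"

```text
clock: 4.27
eef_pos: [586.0, 285.1, 197.8]
tool_rot: [3.141, 0.001, 2.088]
force: [0.5, 0.3, -0.5]
width: 56.9
gripper_force: 64.2
```

```bash
python3 -c "
from p import *
A=115
u=lambda s:(580.0+.0368*s,170.5+.9993*s)
plan((*u(A),200,87.9),(*u(A),130,87.9),(*u(A),107,87.9))"
```

```text
t 4.3 p [586.  285.1 197.8] rpy [1.800e+02 1.000e-01 1.196e+02] w 56.9 g 64 F [ 0.5  0.3 -0.5] q [-0.51  0.68  0.03  1.56 -0.02  0.9   0.04]
(584.232, 285.41949999999997, 200, 87.9) -> [ 0.0038 -0.0047 -0.0073] [2.000e-04 6.000e-04 3.525e-01] rows 4.4
(584.232, 285.41949999999997, 130, 87.9) -> [ 0.004  -0.0047  0.2261] [2.000e-04 6.000e-04 3.525e-01] rows 4.4
(584.232, 285.41949999999997, 107, 87.9) -> [ 0.0041 -0.0047  0.3027] [2.000e-04 6.000e-04 3.525e-01] rows 4.4
```

Emit:
move_arm:
  rows: "0.004 -0.005 0 0 0 0.08 1; 0.004 -0.005 0 0 0 0.16 1; 0.004 -0.005 0 0 0 0.24 1; 0.004 -0.005 0 0 0 0.32 1; 0.004 -0.005 0.05 0 0 0.352 1; 0.004 -0.005 0.1 0 0 0.352 1; 0.004 -0.005 0.15 0 0 0.352 1; 0.004 -0.005 0.2 0 0 0.352 1; 0.004 -0.005 0.25 0 0 0.352 1; 0.004 -0.005 0.28 0 0 0.352 1; 0.004 -0.005 0.3 0 0 0.352 1; 0.004 -0.005 0.3 0 0 0.352 1"

```text
clock: 5.27
eef_pos: [581.0, 285.4, 107.1]
tool_rot: [-3.139, 0.002, 1.542]
force: [-0.5, -0.1, -0.1]
width: 56.5
gripper_force: 64.2
```

```bash
python3 -c "
from p import *
from h import cam,save
import numpy as np
t=cam('top')['img'][130:290,40:260]; s=cam('scene')['img'][80:240,210:390]
import cv2
a=cv2.resize(t,(440,320)); b=cv2.resize(s,(360,320))
cv2.imwrite('pics/g2.png',np.hstack([a,b])[...,::-1])
plan()"
```

```text
t 5.4 p [582.2 285.9 109. ] rpy [180.   -0.   88.4] w 56.9 g 64 F [ 0.3 -0.7 -0.2] q [-0.59  0.79  0.16  1.64 -0.17  0.73 -0.38]
```

View pics/g2.png

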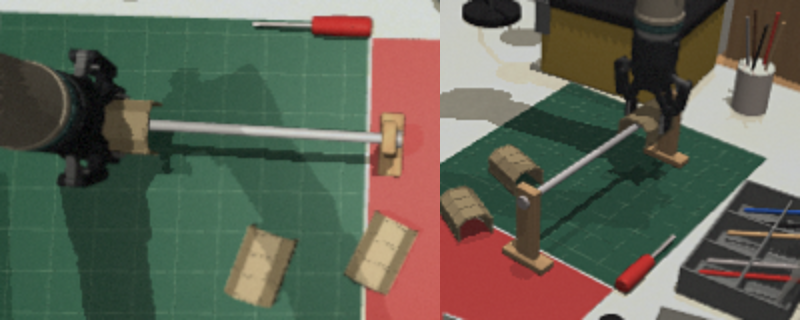

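The cover is astride the rod (rod centred on it at (150,127) in the top crop). I'll lower it the last few mm and release.

Emit:
move_arm:
  rows: "0 0.005 0.005 0 0 0 1; 0 0.005 0.01 0 0 0 1; 0 0.005 0.01 0 0 0 1; 0 0.005 0.01 0 0 0 0.3; 0 0.005 0.01 0 0 0 0; 0 0.005 0.01 0 0 0 -0.5; 0 0.005 0.01 0 0 0 -1; 0 0.005 0.01 0 0 0 -1; 0 0.005 0.01 0 0 0 -1; 0 0.005 0.01 0 0 0 -1; 0 0.005 0.01 0 0 0 -1; 0 0.005 0.01 0 0 0 -1"

```text
clock: 6.37
eef_pos: [583.5, 285.8, 105.8]
tool_rot: [-3.142, -0.0, 1.542]
force: [0.7, -0.1, -0.2]
width: 85.3
gripper_force: 0.0
```

Emit:
move_arm:
  rows: "0 0 -0.05 0 0 0 -1; 0 0 -0.1 0 0 0 -1; 0 0 -0.2 0 0 0 -1; 0 0 -0.3 0 0 0 -1; 0 0 -0.4 0 0 0 -1; 0 0 -0.4 0 0 0 -1"

```text
clock: 6.87
eef_pos: [587.0, 287.2, 232.4]
tool_rot: [3.131, -0.005, 1.542]
force: [1.5, 0.3, -0.3]
width: 85.5
gripper_force: 0.0
```

```bash
python3 -c "
from p import *
plan((421,137,220,161.4),(421,137,60,161.4),(421,137,22.5,161.4))"
```

```text
t 6.9 p [587.  287.2 232.4] rpy [179.4  -0.3  88.3] w 85.5 g 0 F [ 1.5  0.3 -0.3] q [-0.61  0.65  0.19  1.54 -0.14  0.96 -0.41]
(421, 137, 220, 161.4) -> [-0.5165 -0.5389  0.0332] [ 0.0077  0.0011 -0.8117] rows 10.2
(421, 137, 60, 161.4) -> [-0.5194 -0.5443  0.5665] [ 0.0077  0.0011 -0.8117] rows 10.2
(421, 137, 22.5, 161.4) -> [-0.5201 -0.5456  0.6915] [ 0.0077  0.0011 -0.8117] rows 10.2
```

Emit:
move_arm:
  rows: "-0.1 -0.1 0 0 0 -0.08 -1; -0.2 -0.2 0 0 0 -0.16 -1; -0.3 -0.3 0 0 0 -0.24 -1; -0.4 -0.4 0 0 0 -0.32 -1; -0.5 -0.5 0 0 0 -0.4 -1; -0.515 -0.535 0.05 0 0 -0.48 -1; -0.515 -0.535 0.1 0 0 -0.56 -1; -0.515 -0.535 0.2 0 0 -0.64 -1; -0.515 -0.535 0.3 0 0 -0.72 -1; -0.515 -0.535 0.35 0 0 -0.8 -1; -0.515 -0.535 0.35 0 0 -0.81 -1; -0.515 -0.535 0.35 0 0 -0.81 -1"

```text
clock: 7.87
eef_pos: [418.3, 135.7, 120.5]
tool_rot: [-3.141, -0.001, 2.812]
force: [-0.5, -1.0, 0.4]
width: 85.1
gripper_force: 0.0
```

```bash
python3 -c "
from p import *
from m import *
t=cam('top'); hsv,m=covers(t)
n,l,st,c=cv2.connectedComponentsWithStats(m)
for i in range(1,n):
    if st[i,4]>100 and 180<c[i,1]<295 and 60<c[i,0]<260: print(st[i],c[i].round(0),onz(t,*c[i],120).round(0))
plan((421,137,60,161.4),(421,137,22.5,161.4))"
```

```text
[  53  177   64   33 1334] [ 89. 191.] [582. 298. 120.]
[229 186  13  32 336] [235. 202.] [566. -19. 120.]
[213 235  36  42 852] [230. 256.] [446. -12. 120.]
[159 243  29  30 534] [173. 257.] [443. 113. 120.]
t 7.9 p [419.  136.1 121.2] rpy [180.    0.  161.1] w 85.4 g 0 F [-0.5  0.7  1.1] q [-0.28  0.56 -0.13  2.2   0.18  0.4   0.68]
(421, 137, 60, 161.4) -> [-0.0052  0.005   0.2041] [ 0.0003  0.0002 -0.0037] rows 1.5
(421, 137, 22.5, 161.4) -> [-0.0051  0.005   0.3291] [ 0.0003  0.0002 -0.0037] rows 2.4
```

Emit:
move_arm:
  rows: "-0.005 0.005 0.08 0 0 -0.004 -1; -0.005 0.005 0.16 0 0 -0.004 -1; -0.005 0.005 0.24 0 0 -0.004 -1; -0.005 0.005 0.3 0 0 -0.004 -1; -0.005 0.005 0.325 0 0 -0.004 -1; -0.005 0.005 0.325 0 0 -0.004 -1; -0.005 0.005 0.325 0 0 -0.004 0; -0.005 0.005 0.325 0 0 -0.004 1; -0.005 0.005 0.325 0 0 -0.004 1; -0.005 0.005 0.325 0 0 -0.004 1; -0.005 0.005 0.325 0 0 -0.004 1; -0.005 0.005 0.325 0 0 -0.004 1"

```text
clock: 8.92
eef_pos: [421.5, 137.0, 24.7]
tool_rot: [3.141, 0.003, 2.82]
force: [-0.4, -0.3, 7.9]
width: 56.7
gripper_force: 64.4
```

```bash
python3 -c "
from p import *
A=0
u=lambda s:(580.0+.0368*s,170.5+.9993*s)
plan((*u(A),200,87.9),(*u(A),106,87.9))"
```

```text
t 8.9 p [421.5 137.   24.7] rpy [180.    0.2 161.5] w 56.7 g 64 F [-0.4 -0.3  7.9] q [-0.2   0.78 -0.26  2.23  0.9   0.24 -0.02]
(580.0, 170.5, 200, 87.9) -> [-0.4676  0.2735 -0.5828] [0.0014 0.0013 0.8183] rows 10.3
(580.0, 170.5, 106, 87.9) -> [-0.4667  0.2733 -0.2695] [0.0014 0.0013 0.8183] rows 10.3
```

Emit:
move_arm:
  rows: "0 0 -0.06 0 0 0 1; 0 0 -0.14 0 0 0 1; 0 0 -0.24 0 0 0.05 1; 0 0 -0.34 0 0 0.1 1; 0 0 -0.44 0 0 0.17 1; 0 0 -0.54 0 0 0.24 1; -0.1 0.06 -0.58 0 0 0.32 1; -0.2 0.12 -0.58 0 0 0.4 1; -0.3 0.18 -0.58 0 0 0.48 1; -0.4 0.24 -0.58 0 0 0.56 1; -0.465 0.273 -0.58 0 0 0.64 1; -0.465 0.273 -0.58 0 0 0.72 1"

```text
clock: 9.92
eef_pos: [583.4, 171.9, 198.2]
tool_rot: [3.136, -0.003, 1.686]
force: [0.5, 0.4, 0.9]
width: 56.9
gripper_force: 64.1
```

```bash
python3 -c "
from p import *
from h import cam
import cv2
t=cam('top')['img'][130:290,40:260]; s=cam('scene')['img'][50:210,210:390]
a=cv2.resize(t,(440,320)); b=cv2.resize(s,(360,320))
cv2.imwrite('pics/g3.png',np.hstack([a,b])[...,::-1])
A=0
u=lambda s:(580.0+.0368*s,170.5+.9993*s)
plan((*u(A),200,87.9),(*u(A),107,87.9))"
```

```text
t 10.0 p [578.9 171.3 197.7] rpy [180.  -0.  97.] w 56.6 g 64 F [ 0.3 -0.9 -0.4] q [-0.11  0.64 -0.36  1.7   0.28  0.86 -0.47]
(580.0, 170.5, 200, 87.9) -> [-0.0033  0.0034 -0.0076] [ 0.0002 -0.0003  0.1012] rows 1.3
(580.0, 170.5, 107, 87.9) -> [-0.0034  0.0033  0.3024] [ 0.0002 -0.0003  0.1012] rows 2.2
```

View pics/g3.png

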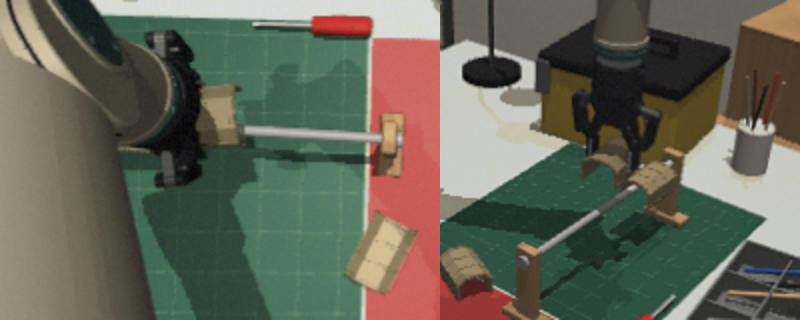

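The first cover hangs straight at scene crop (655,180), and the second is held above the rod at (605,165).

Emit:
move_arm:
  rows: "-0.003 0.003 0 0 0 0.08 1; -0.003 0.003 0.05 0 0 0.1 1; -0.003 0.003 0.1 0 0 0.1 1; -0.003 0.003 0.15 0 0 0.1 1; -0.003 0.003 0.2 0 0 0.1 1; -0.003 0.003 0.25 0 0 0.1 1; -0.003 0.003 0.28 0 0 0.1 1; -0.003 0.003 0.295 0 0 0.1 1; -0.003 0.003 0.3 0 0 0.1 1; -0.003 0.003 0.305 0 0 0.1 1; -0.003 0.003 0.305 0 0 0.1 1; -0.003 0.003 0.305 0 0 0.1 1"

```text
clock: 11.02
eef_pos: [580.2, 170.2, 106.8]
tool_rot: [3.14, -0.001, 1.537]
force: [-0.9, -0.4, 2.1]
width: 56.7
gripper_force: 64.3
```

Emit:
move_arm:
  rows: "0 0 0 0 0 0 0.3; 0 0 0 0 0 0 0; 0 0 0 0 0 0 -0.5; 0 0 0 0 0 0 -1; 0 0 0 0 0 0 -1; 0 0 0 0 0 0 -1; 0 0 -0.04 0 0 0 -1; 0 0 -0.1 0 0 0 -1; 0 0 -0.2 0 0 0 -1; 0 0 -0.3 0 0 0 -1; 0 0 -0.35 0 0 0 -1; 0 0 -0.35 0 0 0 -1"

```text
clock: 12.02
eef_pos: [582.1, 171.0, 215.7]
tool_rot: [3.134, -0.003, 1.537]
force: [0.8, -0.2, 0.1]
width: 85.3
gripper_force: 0.0
```

```bash
python3 -c "
from p import *
plan((439.5,-9,200,154.6),(439.5,-9,120,154.6),(439.5,-9,23,154.6))"
```

```text
t 12.0 p [582.1 171.  215.7] rpy [179.6  -0.2  88. ] w 85.3 g 0 F [ 0.8 -0.2  0.1] q [-0.13  0.61 -0.33  1.68  0.24  0.88 -0.59]
(439.5, -9, 200, 154.6) -> [-0.6161 -0.455   0.0471] [ 0.0055  0.0012 -0.7396] rows 9.3
(439.5, -9, 120, 154.6) -> [-0.6169 -0.4571  0.3137] [ 0.0055  0.0012 -0.7396] rows 9.3
(439.5, -9, 23, 154.6) -> [-0.6179 -0.4596  0.637 ] [ 0.0055  0.0012 -0.7396] rows 9.3
```

Emit:
move_arm:
  rows: "-0.1 -0.08 0 0 0 -0.08 -1; -0.2 -0.15 0 0 0 -0.16 -1; -0.3 -0.22 0 0 0 -0.24 -1; -0.4 -0.3 0 0 0 -0.32 -1; -0.5 -0.37 0 0 0 -0.4 -1; -0.6 -0.45 0 0 0 -0.48 -1; -0.615 -0.452 0.05 0 0 -0.56 -1; -0.615 -0.452 0.1 0 0 -0.64 -1; -0.615 -0.452 0.2 0 0 -0.72 -1; -0.615 -0.452 0.3 0 0 -0.74 -1; -0.615 -0.452 0.3 0 0 -0.74 -1; -0.615 -0.452 0.3 0 0 -0.74 -1"

```text
clock: 13.02
eef_pos: [436.6, -9.8, 120.1]
tool_rot: [-3.14, -0.004, 2.698]
force: [-0.1, -0.6, 1.5]
width: 85.2
gripper_force: 0.0
```

```bash
python3 -c "
from p import *
plan((439.5,-9,60,154.6),(439.5,-9,23,154.6))"
```

```text
t 13.0 p [436.6  -9.8 120.1] rpy [-179.9   -0.2  154.6] w 85.2 g 0 F [-0.1 -0.6  1.5] q [ 0.32  0.6  -0.53  2.19  0.64  0.5   0.43]
(439.5, -9, 60, 154.6) -> [-0.0083  0.0069  0.2002] [-0.0011 -0.0022  0.    ] rows 1.4
(439.5, -9, 23, 154.6) -> [-0.0087  0.0071  0.3236] [-0.0011 -0.0022  0.    ] rows 2.3
```

Emit:
move_arm:
  rows: "-0.008 0.005 0.08 0 0 0 -1; -0.008 0.005 0.16 0 0 0 -1; -0.008 0.005 0.24 0 0 0 -1; -0.008 0.005 0.3 0 0 0 -1; -0.008 0.005 0.32 0 0 0 -1; -0.008 0.005 0.32 0 0 0 -1; -0.008 0.005 0.32 0 0 0 0; -0.008 0.005 0.32 0 0 0 1; -0.008 0.005 0.32 0 0 0 1; -0.008 0.005 0.32 0 0 0 1; -0.008 0.005 0.32 0 0 0 1; -0.008 0.005 0.32 0 0 0 1"

```text
clock: 14.02
eef_pos: [441.9, -9.5, 26.5]
tool_rot: [3.14, 0.003, 2.698]
force: [-0.4, 1.2, 9.5]
width: 56.8
gripper_force: 63.0
```

```bash
python3 -c "
from p import *
A=-115
u=lambda s:(580.0+.0368*s,170.5+.9993*s)
plan((*u(A),200,87.9),(*u(A),106,87.9))"
```

```text
t 14.0 p [441.9  -9.5  26.5] rpy [179.9   0.2 154.6] w 56.8 g 63 F [-0.4  1.2  9.5] q [ 0.15  0.77 -0.29  2.23  0.93  0.25  0.16]
(575.768, 55.5805, 200, 87.9) -> [-0.3119  0.3883 -0.5767] [0.0019 0.0012 0.7412] rows 9.3
(575.768, 55.5805, 106, 87.9) -> [-0.3109  0.3879 -0.2634] [0.0019 0.0012 0.7412] rows 9.3
```

Emit:
move_arm:
  rows: "0 0 -0.06 0 0 0 1; 0 0 -0.14 0 0 0 1; 0 0 -0.24 0 0 0.04 1; 0 0 -0.34 0 0 0.1 1; 0 0 -0.44 0 0 0.17 1; 0 0 -0.54 0 0 0.24 1; -0.08 0.1 -0.57 0 0 0.32 1; -0.16 0.2 -0.57 0 0 0.4 1; -0.24 0.3 -0.57 0 0 0.48 1; -0.31 0.385 -0.57 0 0 0.56 1; -0.31 0.385 -0.57 0 0 0.64 1; -0.31 0.385 -0.57 0 0 0.7 1"

```text
clock: 15.02
eef_pos: [575.6, 56.8, 196.8]
tool_rot: [3.14, -0.002, 1.595]
force: [0.1, -1.2, -1.2]
width: 56.6
gripper_force: 64.7
```

Emit:
move_arm:
  rows: "0 0 0 0 0 0.04 1; 0 0 0 0 0 0.04 1; 0 0 0 0 0 0.04 1; 0 0 0 0 0 0.04 1"

```text
clock: 15.35
eef_pos: [574.1, 54.9, 196.4]
tool_rot: [3.141, -0.0, 1.538]
force: [-0.3, 0.4, 0.2]
width: 56.7
gripper_force: 64.7
```

```bash
python3 -c "
from p import *
A=-115
u=lambda s:(580.0+.0368*s,170.5+.9993*s)
plan((*u(A),200,87.9),(*u(A),108,87.9))"
```

```text
t 15.3 p [574.1  54.9 196.4] rpy [180.   -0.   88.1] w 56.7 g 65 F [-0.3  0.4  0.2] q [ 0.09  0.6  -0.37  1.77  0.29  0.82 -0.45]
(575.768, 55.5805, 200, 87.9) -> [ 0.0023  0.0055 -0.012 ] [ 0.0003 -0.0003  0.0025] rows 0.1
(575.768, 55.5805, 108, 87.9) -> [0.0022 0.0053 0.2947] [ 0.0003 -0.0003  0.0025] rows 2.1
```

Emit:
move_arm:
  rows: "0.002 0.005 0.05 0 0 0 1; 0.002 0.005 0.1 0 0 0 1; 0.002 0.005 0.15 0 0 0 1; 0.002 0.005 0.2 0 0 0 1; 0.002 0.005 0.25 0 0 0 1; 0.002 0.005 0.28 0 0 0 1; 0.002 0.005 0.29 0 0 0 1; 0.002 0.005 0.295 0 0 0 1; 0.002 0.005 0.298 0 0 0 1; 0.002 0.005 0.298 0 0 0 1; 0.002 0.005 0.298 0 0 0 1; 0.002 0.005 0.298 0 0 0 1"

```text
clock: 16.35
eef_pos: [574.7, 55.1, 108.5]
tool_rot: [-3.14, 0.001, 1.537]
force: [-6.4, -0.1, 14.1]
width: 56.6
gripper_force: 66.4
```

Emit:
move_arm:
  rows: "0 0 0 0 0 0 0.3; 0 0 0 0 0 0 0; 0 0 0 0 0 0 -0.5; 0 0 0 0 0 0 -1; 0 0 0 0 0 0 -1; 0 0 0 0 0 0 -1; 0 0 -0.04 0 0 0 -1; 0 0 -0.1 0 0 0 -1; 0 0 -0.2 0 0 0 -1; 0 0 -0.3 0 0 0 -1; 0 0 -0.35 0 0 0 -1; 0 0 -0.35 0 0 0 -1"

```text
clock: 17.35
eef_pos: [578.3, 56.3, 216.1]
tool_rot: [3.134, -0.002, 1.537]
force: [1.3, -0.6, -0.7]
width: 85.5
gripper_force: 0.0
```

```bash
python3 -c "
from p import *
plan((449,-100,215,70))"
```

```text
t 17.4 p [578.3  56.3 216.1] rpy [ 1.795e+02 -1.000e-01  8.800e+01] w 85.5 g 0 F [ 1.3 -0.6 -0.7] q [ 0.1   0.58 -0.38  1.75  0.27  0.86 -0.44]
(449, -100, 215, 70) -> [-5.353e-01 -4.128e-01 -5.000e-04] [ 0.0048 -0.0018  0.2005] rows 4.9
```

```bash
cat > jar.py <<'E'
from h import *
def jar(t=None,z=92,dark=True):
    t=t or cam("top"); g=t["img"].astype(int)
    # cap / mouth region: non-red area around last jar place
    sat=cv2.cvtColor(t["img"],cv2.COLOR_RGB2HSV)[...,1]
    m=((sat<60)).astype(np.uint8); m[:160]=0; m[310:]=0; m[:,:225]=0; m[:,400:]=0
    n,l,st,c=cv2.connectedComponentsWithStats(m)
    for i in range(1,n):
        if st[i,4]>150: print(st[i],c[i].round(1))
E
python3 -c "
from jar import *
t=cam('top');s=cam('scene');jar(t)
a=cv2.resize(t['img'][130:290,40:400],(720,320)); b=cv2.resize(s['img'][80:210,160:380],(440,260))
b=cv2.copyMakeBorder(b,0,0,0,280,0)
cv2.imwrite('pics/g4.png',np.vstack([a,b])[...,::-1])
"
```

```text
[295 160  27  46 713] [308.3 183.3]
[367 187  19  15 188] [375.1 194.5]
[ 344  227   39   39 1178] [362.8 246. ]
[282 239  33  31 801] [298.1 254.2]
[225 262  17  48 390] [230.1 292.8]
```

View pics/g4.png

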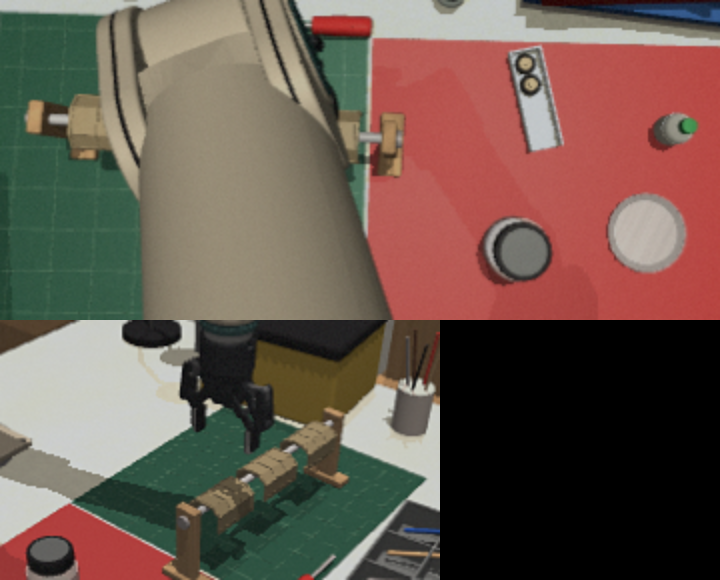

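All three covers hang along the rod in both views. The jar's cap is still at pixel (301,255), so it hasn't moved. Next is the cap.

Emit:
move_arm:
  rows: "-0.12 -0.09 0 0 0 0.07 -1; -0.24 -0.18 0 0 0 0.14 -1; -0.36 -0.27 0 0 0 0.2 -1; -0.48 -0.35 0 0 0 0.2 -1; -0.6 -0.4 0 0 0 0.2 -1; -0.72 -0.412 0 0 0 0.2 -1; -0.77 -0.415 0 0 0 0.2 -1; -0.77 -0.415 0 0 0 0.2 -1; -0.77 -0.415 0 0 0 0.2 -1; -0.77 -0.415 0 0 0 0.2 -1"

```text
clock: 18.28
eef_pos: [443.1, -169.9, 210.7]
tool_rot: [-3.14, -0.001, 1.224]
force: [-0.6, 0.7, -0.8]
width: 85.5
gripper_force: 0.0
```

```bash
python3 -c "
from p import *
plan((449,-173.3,120,70),(449,-173.3,86,70))"
```

```text
t 18.3 p [ 443.1 -169.9  210.7] rpy [-1.799e+02 -1.000e-01  7.010e+01] w 85.5 g 0 F [-0.6  0.7 -0.8] q [ 0.53  0.45 -0.31  2.02  0.2   0.7  -0.25]
(449, -173.3, 120, 70) -> [-0.0043  0.0229  0.3023] [-0.0012 -0.0006  0.0011] rows 2.2
(449, -173.3, 86, 70) -> [-0.0044  0.0231  0.4156] [-0.0012 -0.0006  0.0011] rows 3.0
```

Emit:
move_arm:
  rows: "-0.004 0.023 0.05 0 0 0 -1; -0.004 0.023 0.12 0 0 0 -1; -0.004 0.023 0.19 0 0 0 -1; -0.004 0.023 0.26 0 0 0 -1; -0.004 0.023 0.3 0 0 0 -1; -0.004 0.023 0.33 0 0 0 -1; -0.004 0.023 0.36 0 0 0 -1; -0.004 0.023 0.38 0 0 0 -1; -0.004 0.023 0.4 0 0 0 -1; -0.004 0.023 0.415 0 0 0 -1; -0.004 0.023 0.415 0 0 0 -1; -0.004 0.023 0.415 0 0 0 -1"

```text
clock: 19.28
eef_pos: [449.6, -174.6, 87.0]
tool_rot: [3.141, 0.0, 1.222]
force: [0.1, 0.1, -0.1]
width: 85.5
gripper_force: 0.0
```

```bash
python3 -c "
from p import *
plan((449,-173.3,86,70))"
```

```text
t 19.3 p [ 449.6 -174.6   87. ] rpy [180.   0.  70.] w 85.5 g 0 F [ 0.1  0.1 -0.1] q [ 0.45  0.66 -0.2   2.11  0.32  0.4  -0.35]
(449, -173.3, 86, 70) -> [ 0.0034 -0.0033  0.0033] [0.0001 0.     0.0004] rows 0.0
```

Emit:
move_arm:
  rows: "0 0 0.003 0 0 0 0; 0 0 0.003 0 0 0 0.5; 0 0 0.003 0 0 0 1; 0 0 0.003 0 0 0 1; 0 0 0.003 0 0 0 1; 0 0 0.003 0 0 0 1; 0 0 -0.01 0 0 0 1; 0 0 -0.03 0 0 0 1; 0 0 -0.06 0 0 0 1; 0 0 -0.1 0 0 0 1; 0 0 -0.15 0 0 0 1; 0 0 -0.15 0 0 0 1"

```text
clock: 20.28
eef_pos: [451.1, -175.1, 134.6]
tool_rot: [3.137, -0.0, 1.222]
force: [0.5, -0.5, -0.4]
width: 63.8
gripper_force: 65.6
```

```bash
python3 -c "
from p import *
plan((467.5,-343.2,130,70),(467.5,-343.2,19,70))"
```

```text
t 20.3 p [ 451.1 -175.1  134.6] rpy [179.7  -0.   70. ] w 63.8 g 66 F [ 0.5 -0.5 -0.4] q [ 0.48  0.58 -0.25  2.08  0.28  0.51 -0.32]
(467.5, -343.2, 130, 70) -> [-0.508   0.2425  0.0164] [ 0.0031 -0.0001  0.0003] rows 4.1
(467.5, -343.2, 19, 70) -> [-0.5081  0.2407  0.3864] [ 0.0031 -0.0001  0.0003] rows 4.9
```

Emit:
move_arm:
  rows: "-0.06 0.03 -0.02 0 0 0 1; -0.13 0.065 -0.02 0 0 0 1; -0.2 0.1 -0.02 0 0 0 1; -0.28 0.135 -0.02 0 0 0 1; -0.36 0.17 -0.02 0 0 0 1; -0.43 0.21 -0.02 0 0 0 1; -0.48 0.23 0 0 0 0 1; -0.508 0.242 0.03 0 0 0 1; -0.508 0.242 0.1 0 0 0 1; -0.508 0.242 0.17 0 0 0 1; -0.508 0.242 0.2 0 0 0 1; -0.508 0.242 0.2 0 0 0 1"

```text
clock: 21.28
eef_pos: [463.9, -340.4, 69.1]
tool_rot: [-3.136, -0.002, 1.224]
force: [0.6, 0.5, 0.4]
width: 63.1
gripper_force: 65.7
```

```bash
python3 -c "
from p import *
plan((467.5,-343.2,30,70),(467.5,-343.2,19,70))"
```

```text
t 21.3 p [ 463.9 -340.4   69.1] rpy [-1.797e+02 -1.000e-01  7.010e+01] w 63.1 g 66 F [0.6 0.5 0.4] q [ 0.74  0.78 -0.24  1.85  0.33  0.55 -0.06]
(467.5, -343.2, 30, 70) -> [-0.0051  0.0151  0.1303] [-0.0037 -0.0012  0.0014] rows 0.9
(467.5, -343.2, 19, 70) -> [-0.0052  0.0153  0.1669] [-0.0037 -0.0012  0.0014] rows 1.2
```

Emit:
move_arm:
  rows: "-0.005 0.012 0.03 0 0 0 1; -0.005 0.012 0.06 0 0 0 1; -0.005 0.012 0.09 0 0 0 1; -0.005 0.012 0.12 0 0 0 1; -0.005 0.012 0.14 0 0 0 1; -0.005 0.012 0.15 0 0 0 1; -0.005 0.012 0.158 0 0 0 1; -0.005 0.012 0.163 0 0 0 1; -0.005 0.012 0.163 0 0 0 1; -0.005 0.012 0.163 0 0 0 1"

```text
clock: 22.12
eef_pos: [468.7, -345.3, 23.2]
tool_rot: [3.141, 0.0, 1.222]
force: [0.5, -0.5, -0.5]
width: 63.1
gripper_force: 65.7
```

```bash
python3 -c "
from p import *
plan((467.5,-343.2,19,70))"
```

```text
t 22.1 p [ 468.7 -345.3   23.2] rpy [180.   0.  70.] w 63.1 g 66 F [ 0.5 -0.5 -0.5] q [ 0.72  0.86 -0.21  1.85  0.35  0.47 -0.09]
(467.5, -343.2, 19, 70) -> [ 0.0053 -0.0063  0.0141] [0.0003 0.0001 0.0004] rows 0.1
```

Emit:
move_arm:
  rows: "0.005 -0.005 0.005 0 0 0 1; 0.005 -0.005 0.01 0 0 0 1; 0.005 -0.005 0.014 0 0 0 1; 0.005 -0.005 0.014 0 0 0 1; 0.005 -0.005 0.014 0 0 0 1"

```text
clock: 22.53
eef_pos: [467.6, -343.1, 19.5]
tool_rot: [-3.142, 0.0, 1.223]
force: [-1.3, 1.1, 5.9]
width: 63.6
gripper_force: 66.4
```

```bash
python3 -c "
from p import *
plan((467.5,-343.2,17,70))"
```

```text
t 22.5 p [ 467.6 -343.1   19.5] rpy [-180.     0.    70.1] w 63.6 g 66 F [-1.3  1.1  5.9] q [ 0.71  0.86 -0.2   1.86  0.36  0.46 -0.09]
(467.5, -343.2, 17, 70) -> [-0.0005 -0.0003  0.0084] [-0.      0.0001  0.0006] rows 0.1
```

Contact at 6 N, so the cap is on the dish floor. I'll release it, rise, and look again.

Emit:
move_arm:
  rows: "0 0 0 0 0 0 0.4; 0 0 0 0 0 0 0; 0 0 0 0 0 0 -0.5; 0 0 0 0 0 0 -1; 0 0 0 0 0 0 -1; 0 0 0 0 0 0 -1; 0 0 -0.04 0 0 0 -1; 0 0 -0.1 0 0 0 -1; 0 0 -0.2 0 0 0 -1; 0 0 -0.3 0 0 0 -1; 0 0 -0.4 0 0 0 -1; 0 0 -0.4 0 0 0 -1"

```text
clock: 23.53
eef_pos: [471.0, -345.2, 145.2]
tool_rot: [3.131, 0.002, 1.222]
force: [0.8, -0.4, 0.4]
width: 85.6
gripper_force: 0.0
```

```bash
python3 -c "
from p import *
plan((632,-199,130,12),(632,-199,18,12))"
```

```text
t 23.5 p [ 471.  -345.2  145.2] rpy [1.794e+02 1.000e-01 7.000e+01] w 85.6 g 0 F [ 0.8 -0.4  0.4] q [ 0.77  0.67 -0.29  1.81  0.28  0.7  -0.03]
(632, -199, 130, 12) -> [0.6414 0.3376 0.0524] [ 0.0068 -0.0019  0.6448] rows 8.1
(632, -199, 18, 12) -> [0.6423 0.3337 0.4258] [ 0.0068 -0.0019  0.6448] rows 8.1
```

Emit:
move_arm:
  rows: "0.1 0.05 0 0 0 0.07 -1; 0.2 0.1 0 0 0 0.14 -1; 0.3 0.16 0 0 0 0.21 -1; 0.4 0.21 0 0 0 0.29 -1; 0.5 0.27 0 0 0 0.36 -1; 0.6 0.33 0 0 0 0.43 -1; 0.67 0.38 0 0 0 0.5 -1; 0.67 0.385 0 0 0 0.58 -1; 0.67 0.385 0 0 0 0.645 -1; 0.67 0.385 0 0 0 0.645 -1; 0.67 0.385 0 0 0 0.645 -1"

```text
clock: 24.45
eef_pos: [644.6, -193.7, 138.9]
tool_rot: [3.141, 0.001, 0.212]
force: [-0.9, -0.9, 0.7]
width: 85.6
gripper_force: 0.0
```

```bash
python3 -c "
from p import *
from jar import *
plan((648.7,-196,60,12),(648.7,-196,18,12))
t=cam('top'); jar(t); save(t,'g5.png',(220,130,400,290),4)"
```

```text
t 24.4 p [ 644.6 -193.7  138.9] rpy [180.    0.   12.2] w 85.6 g 0 F [-0.9 -0.9  0.7] q [ 0.24  0.78  0.02  1.54 -0.02  0.82 -1.09]
(648.7, -196, 60, 12) -> [0.0121 0.0103 0.2629] [0.0001 0.0004 0.0019] rows 1.9
(648.7, -196, 18, 12) -> [0.0121 0.0103 0.4029] [0.0001 0.0004 0.0019] rows 2.9
[ 285  160  115  102 6478] [356.6 197.9]
[282 239  32  31 746] [297.3 253.6]
[ 325  253   75   57 3403] [367.6 283.8]
```

View pics/g5.png

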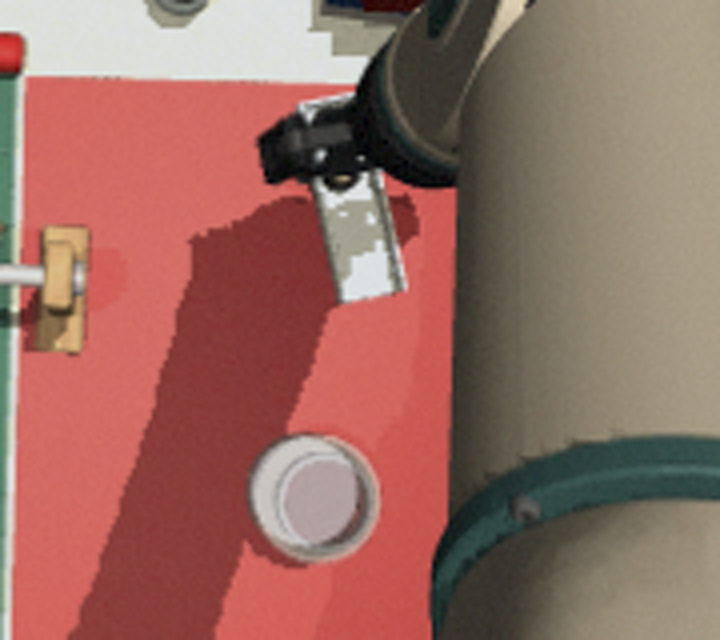

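The jar is open and unmoved at crop (314,497). The scoop is under the gripper with its lip at (370,297). Descending to grasp it.

Emit:
move_arm:
  rows: "0.012 0.01 0.06 0 0 0.002 -1; 0.012 0.01 0.13 0 0 0.002 -1; 0.012 0.01 0.2 0 0 0.002 -1; 0.012 0.01 0.27 0 0 0.002 -1; 0.012 0.01 0.33 0 0 0.002 -1; 0.012 0.01 0.37 0 0 0.002 -1; 0.012 0.01 0.395 0 0 0.002 -1; 0.012 0.01 0.4 0 0 0.002 -1; 0.012 0.01 0.4 0 0 0.002 -1; 0.012 0.01 0.4 0 0 0.002 -1"

```text
clock: 25.33
eef_pos: [649.7, -196.3, 19.8]
tool_rot: [3.141, -0.002, 0.206]
force: [-0.1, 0.8, -0.3]
width: 85.8
gripper_force: 0.0
```

Emit:
move_arm:
  rows: "0 0 0 0 0 0 0; 0 0 0 0 0 0 0.2; 0 0 0 0 0 0 0.4; 0 0 0 0 0 0 0.6; 0 0 0 0 0 0 0.8; 0 0 0 0 0 0 1; 0 0 0 0 0 0 1; 0 0 0 0 0 0 1"

```text
clock: 26.0
eef_pos: [649.8, -196.1, 19.8]
tool_rot: [3.141, -0.002, 0.206]
force: [0.3, 0.2, 5.8]
width: 40.7
gripper_force: 61.1
```

```bash
python3 -c "
from p import *
plan()"
```

```text
t 26.0 p [ 649.8 -196.1   19.8] rpy [ 1.80e+02 -1.00e-01  1.18e+01] w 40.7 g 61 F [0.3 0.2 5.8] q [ 0.24  0.94  0.02  1.57 -0.02  0.63 -1.1 ]
```

Emit:
move_arm:
  rows: "0 0 -0.01 0 0 0 1; 0 0 -0.03 0 0 0 1; 0 0 -0.07 0 0 0 1; 0 0 -0.12 0 0 -0.02 1; 0 0 -0.17 0 0 -0.06 1; 0 0 -0.23 0 0 -0.12 1; 0 0 -0.29 0 0 -0.18 1; 0 0 -0.35 0 0 -0.24 1; 0 0 -0.4 0 0 -0.3 1; 0 0 -0.44 0 0 -0.36 1; 0 0 -0.46 0 0 -0.42 1; 0 0 -0.46 0 0 -0.48 1"

```text
clock: 27.0
eef_pos: [650.4, -196.7, 160.7]
tool_rot: [3.136, -0.001, 0.966]
force: [0.4, 0.3, -1.2]
width: 40.2
gripper_force: 60.4
```

Emit:
move_arm:
  rows: "0 0 0 0 0 -0.06 1; 0 0 0 0 0 -0.12 1; 0 0 0 0 0 -0.18 1; 0 0 0 0 0 -0.24 1; 0 0 0 0 0 -0.3 1; 0 0 0 0 0 -0.36 1; 0 0 0 0 0 -0.42 1; 0 0 0 0 0 -0.48 1; 0 0 0 0 0 -0.54 1; 0 0 0 0 0 -0.6 1; 0 0 0 0 0 -0.65 1; 0 0 0 0 0 -0.65 1"

```text
clock: 28.0
eef_pos: [649.0, -196.7, 158.2]
tool_rot: [3.141, 0.001, 1.984]
force: [-0.4, -0.2, -1.7]
width: 40.4
gripper_force: 60.3
```

```bash
cat > pour.py <<'E'
from p import *
def tcp(mouth,yaw,tilt,d,zl,lip=(-81,0,16.8)):
    h=np.array([np.cos(np.radians(yaw)),np.sin(np.radians(yaw)),0])
    L=np.array([*mouth,zl])+d*h
    Rt=R.from_euler("xyz",[180,0,yaw],degrees=True)*R.from_euler("y",tilt,degrees=True)
    return (*np.round(L-Rt.apply(lip),1),yaw,tilt)
E
python3 -c "
from pour import *
from jar import *
t=cam('top'); jar(t)
M=(448.8,-173.3)
a=tcp(M,159,0,12,140); print(a)
plan(a,tcp(M,159,20,12,97),tcp(M,159,45,12,97))"
```

```text
[ 293  160  107  117 3384] [368.6 190.4]
[ 344  227   39   39 1154] [363.  246.1]
[282 239  32  31 749] [297.3 253.7]
(np.float64(362.0), np.float64(-140.0), np.float64(156.8), 159, 0)
t 28.1 p [ 649.1 -196.7  158. ] rpy [1.800e+02 1.000e-01 1.134e+02] w 40.1 g 60 F [-0.  -0.7  0.3] q [ 0.51  0.8  -0.47  1.5   0.42  0.94  0.32]
(np.float64(362.0), np.float64(-140.0), np.float64(156.8), 159, 0) -> [ 0.5539 -0.8028  0.0029] [-0.      0.0009 -0.5063] rows 7.0
(np.float64(371.9), np.float64(-143.8), np.float64(140.5), 159, 20) -> [ 0.5292 -0.7776  0.0573] [ 0.0883  0.2112 -0.501 ] rows 6.9
(np.float64(395.2), np.float64(-152.7), np.float64(166.2), 159, 45) -> [ 0.471  -0.7181 -0.0283] [ 0.1986  0.4737 -0.4795] rows 8.8
```

Emit:
move_arm:
  rows: "0.011 -0.016 -0.001 0.002 0.004 -0.01 1; 0.032 -0.047 -0.003 0.005 0.013 -0.03 1; 0.058 -0.086 -0.006 0.01 0.023 -0.055 1; 0.085 -0.124 -0.008 0.014 0.034 -0.08 1; 0.116 -0.171 -0.012 0.019 0.046 -0.11 1; 0.148 -0.218 -0.015 0.025 0.059 -0.14 1; 0.18 -0.265 -0.018 0.03 0.072 -0.17 1; 0.212 -0.311 -0.021 0.035 0.084 -0.2 1; 0.243 -0.358 -0.024 0.04 0.097 -0.23 1; 0.275 -0.405 -0.028 0.046 0.11 -0.26 1; 0.307 -0.451 -0.031 0.051 0.122 -0.29 1; 0.338 -0.498 -0.034 0.056 0.135 -0.32 1"

```text
clock: 29.05
eef_pos: [470.5, -162.7, 167.6]
tool_rot: [-3.108, -0.225, 2.484]
force: [-0.6, 0.2, -0.1]
width: 40.6
gripper_force: 60.4
```

```bash
python3 -c "
from pour import *
M=(448.8,-173.3)
plan(tcp(M,159,20,12,130))"
```

```text
t 29.1 p [ 470.5 -162.7  167.6] rpy [-178.1  -12.9  142.3] w 40.6 g 60 F [-0.6  0.2 -0.1] q [ 0.73  0.71 -0.68  1.81  0.41  1.01  0.78]
(np.float64(371.9), np.float64(-143.8), np.float64(173.5), 159, 20) -> [ 0.2953 -0.1494  0.0524] [ 0.0316  0.0753 -0.1792] rows 2.5
```

Emit:
move_arm:
  rows: "0.03 -0.015 0.005 0.003 0.007 -0.018 1; 0.065 -0.033 0.011 0.007 0.016 -0.04 1; 0.1 -0.05 0.018 0.011 0.025 -0.06 1; 0.135 -0.068 0.024 0.014 0.034 -0.08 1; 0.17 -0.086 0.03 0.018 0.043 -0.1 1; 0.205 -0.104 0.036 0.022 0.052 -0.125 1; 0.24 -0.121 0.042 0.026 0.061 -0.145 1; 0.27 -0.137 0.048 0.029 0.069 -0.164 1; 0.29 -0.147 0.052 0.031 0.075 -0.178 1; 0.295 -0.149 0.052 0.032 0.075 -0.179 1; 0.295 -0.149 0.052 0.032 0.075 -0.179 1"

```text
clock: 29.97
eef_pos: [373.1, -143.5, 173.0]
tool_rot: [-3.141, -0.348, 2.773]
force: [0.9, 0.9, -0.7]
width: 40.4
gripper_force: 60.4
```

```bash
python3 -c "
from pour import *
M=(448.8,-173.3)
from h import *
s=cam('scene'); save(s,'g6.png',(140,100,290,250),4)
plan(tcp(M,159,20,12,97),tcp(M,159,45,12,97))"
```

```text
t 30.0 p [ 373.5 -143.6  173. ] rpy [-180.   -19.9  158.9] w 40.9 g 60 F [ 0.4  0.2 -0.3] q [ 0.82  0.68 -0.78  1.97  0.42  1.05  1.  ]
(np.float64(371.9), np.float64(-143.8), np.float64(140.5), 159, 20) -> [-0.0324 -0.0026  0.1034] [ 0.0004  0.0011 -0.0012] rows 0.8
(np.float64(395.2), np.float64(-152.7), np.float64(166.2), 159, 45) -> [-0.0814 -0.0023 -0.0055] [ 0.0007  0.2788 -0.0011] rows 3.5
```

View pics/g6.png

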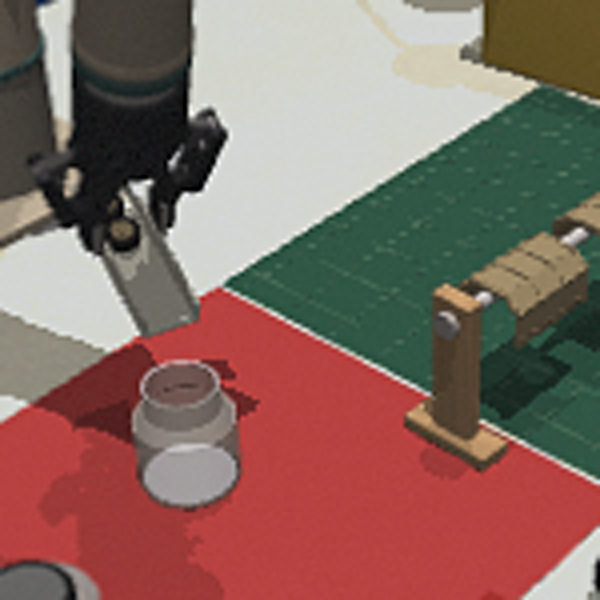

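The scoop is tipped 20° with two wheels still at its upper end. Its lip is at about (170,330) in the crop, above the mouth at (180,384). I'll check the projection before going lower.

```bash
python3 -c "
from pour import *
from h import *
s=cam('scene'); r=read_state(); Rm=R.from_euler('xyz',r['tool_rot'])
L=r['eef_pos']+Rm.apply((-81,0,16.8)); a=r['eef_pos']+Rm.apply((-81,21,16.8));b=r['eef_pos']+Rm.apply((-81,-21,16.8))
c=lambda P:((proj(s,P)-[140,100]+.5)*4).round(0).tolist()
print(L,c(L),c(a),c(b),c((448.8,-173.3,88)))
t=cam('top'); print(proj(t,L),proj(t,(448.8,-173.3,88))); 
save(t,'g7.png',(250,200,350,290),5)
"
```

```text
[ 439.43276231 -169.02319301  129.62381372] [[169.0, 326.0]] [[197.0, 317.0]] [[140.0, 335.0]] [[179.0, 381.0]]
[[302.25547114 260.99044524]] [[301.08560272 254.97886006]]
```

View pics/g7.png

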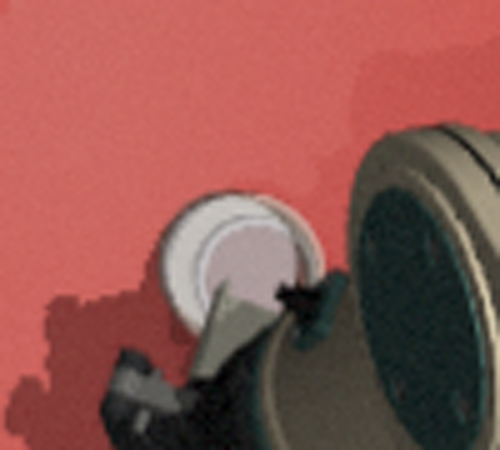

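The lip prediction fits both views, and the mouth is where expected at (250,272) in the crop. Lowering the lip and tipping to 45°.

Emit:
move_arm:
  rows: "-0.008 -0.001 0.025 0 0 0 1; -0.016 -0.001 0.052 0 0 0 1; -0.025 -0.002 0.08 0 0 0 1; -0.032 -0.002 0.1 0 0 0 1; -0.036 -0.002 0.095 0 0.02 0 1; -0.042 -0.002 0.085 0 0.06 0 1; -0.05 -0.002 0.068 0 0.1 0 1; -0.058 -0.002 0.05 0 0.145 0 1; -0.066 -0.002 0.032 0 0.19 0 1; -0.074 -0.002 0.012 0 0.235 0 1; -0.081 -0.002 -0.005 0 0.28 0 1; -0.081 -0.002 -0.005 0 0.28 0 1"

```text
clock: 31.12
eef_pos: [396.0, -152.8, 163.5]
tool_rot: [-3.142, -0.791, 2.772]
force: [0.6, -0.1, -1.4]
width: 40.6
gripper_force: 60.4
```

Emit:
move_arm:
  rows: "0 0 0 0 0 0 1; 0 0 0 0 0 0 1; 0 0 0 0 0 0 1; 0 0 0 0 0 0 1; 0 0 0 0 0 0 1; 0 0 0 0 0 0 1; 0 0 0 0 0 0 1; 0 0 0 0 0 0 1; 0 0 0 0 0 0 1; 0 0 0 0 0 0 1; 0 0 0 0 0 0 1; 0 0 0 0 0 0 1"

```text
clock: 32.12
eef_pos: [394.7, -152.5, 166.0]
tool_rot: [-3.141, -0.788, 2.773]
force: [0.0, -0.5, -0.3]
width: 40.2
gripper_force: 60.4
```

```bash
python3 -c "
from pour import *
from h import *
s=cam('scene'); save(s,'g8.png',(140,100,290,250),4)
M=(448.8,-173.3)
plan(tcp(M,159,45,12,97),tcp(M,159,20,0,135))"
```

```text
t 32.2 p [ 394.7 -152.5  166. ] rpy [-180.   -45.2  158.9] w 40.6 g 60 F [-0.4 -0.4 -0.3] q [ 0.71  0.96 -0.7   1.6   0.31  1.55  1.08]
(np.float64(395.2), np.float64(-152.7), np.float64(166.2), 159, 45) -> [-0.0007 -0.0001 -0.0016] [ 0.0008 -0.0017 -0.0008] rows 0.0
(np.float64(383.1), np.float64(-148.1), np.float64(178.5), 159, 20) -> [ 0.0588 -0.0003  0.0001] [ 0.0006 -0.2795 -0.001 ] rows 3.5
```

View pics/g8.png

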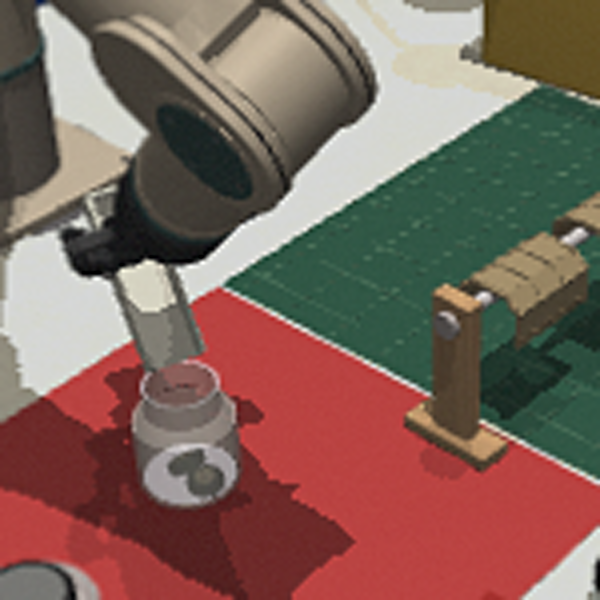

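Both wheels lie on the jar floor at crop (187,460) and (207,477), and the scoop is empty. Levelling it and taking it back.

Emit:
move_arm:
  rows: "0.01 0 0 0 -0.03 0 1; 0.02 0 0 0 -0.08 0 1; 0.03 0 0 0 -0.13 0 1; 0.04 0 0 0 -0.18 0 1; 0.05 0 0 0 -0.23 0 1; 0.059 0 0 0 -0.28 0 1; 0.059 0 0 0 -0.28 0 1; 0.059 0 0 0 -0.28 0 1"

```text
clock: 32.83
eef_pos: [382.7, -148.3, 179.3]
tool_rot: [-3.14, -0.349, 2.773]
force: [-0.2, -0.6, -0.4]
width: 40.4
gripper_force: 60.4
```

```bash
python3 -c "
from pour import *
plan((640,-190,178,113,0))"
```

```text
t 32.8 p [ 382.7 -148.3  179.3] rpy [-179.9  -20.   158.9] w 40.4 g 60 F [-0.2 -0.6 -0.4] q [ 0.82  0.69 -0.78  1.94  0.42  1.08  1.01]
(640, -190, 178, 113, 0) -> [-0.8004  0.1789 -0.2865] [-0.0896 -0.2096  0.5047] rows 7.0
```

Emit:
move_arm:
  rows: "-0.04 0.009 -0.014 -0.004 -0.01 0.025 1; -0.12 0.027 -0.043 -0.013 -0.03 0.075 1; -0.2 0.045 -0.072 -0.022 -0.052 0.126 1; -0.28 0.063 -0.1 -0.03 -0.073 0.177 1; -0.36 0.08 -0.129 -0.04 -0.094 0.227 1; -0.44 0.098 -0.157 -0.05 -0.115 0.277 1; -0.52 0.116 -0.186 -0.06 -0.136 0.328 1; -0.6 0.134 -0.215 -0.068 -0.157 0.38 1; -0.68 0.152 -0.243 -0.077 -0.178 0.43 1; -0.76 0.17 -0.272 -0.085 -0.2 0.48 1; -0.8 0.179 -0.286 -0.09 -0.21 0.505 1; -0.8 0.179 -0.286 -0.09 -0.21 0.505 1"

```text
clock: 33.83
eef_pos: [643.1, -188.6, 176.0]
tool_rot: [3.139, -0.001, 1.972]
force: [-0.1, -0.1, -0.0]
width: 40.3
gripper_force: 60.4
```

Emit:
move_arm:
  rows: "0 0 0 0 0 0 1; 0 0 0 0 0 0 1; 0 0 0 0 0 0 1"

```text
clock: 34.08
eef_pos: [639.1, -190.1, 176.7]
tool_rot: [-3.141, -0.001, 1.971]
force: [-0.2, -0.6, -0.8]
width: 40.7
gripper_force: 60.4
```

```bash
python3 -c "
from pour import *
from jar import jar
jar()
plan((640,-190,60,113,0),(640,-190,24,113,0),(640,-190,20,113,0))"
```

```text
[ 291  160  109  128 5227] [365.1 204.6]
[283 227  31  31 668] [297.8 242.1]
t 34.1 p [ 639.3 -190.2  177. ] rpy [ 1.800e+02 -1.000e-01  1.129e+02] w 40.6 g 60 F [ 0.2 -0.4  0.1] q [ 0.52  0.77 -0.48  1.52  0.4   0.95  0.32]
(640, -190, 60, 113, 0) -> [-0.0007  0.0024  0.3898] [ 0.0002 -0.0006 -0.0006] rows 2.8
(640, -190, 24, 113, 0) -> [-0.0009  0.0024  0.5098] [ 0.0002 -0.0006 -0.0006] rows 3.7
(640, -190, 20, 113, 0) -> [-0.0009  0.0024  0.5232] [ 0.0002 -0.0006 -0.0006] rows 3.8
```

The jar has been knocked about 12 px towards +x. I'll set the scoop down first, then measure the jar again.

Emit:
move_arm:
  rows: "0 0 0.08 0 0 0 1; 0 0 0.16 0 0 0 1; 0 0 0.24 0 0 0 1; 0 0 0.32 0 0 0 1; 0 0 0.4 0 0 0 1; 0 0 0.46 0 0 0 1; 0 0 0.495 0 0 0 1; 0 0 0.51 0 0 0 1; 0 0 0.517 0 0 0 1; 0 0 0.522 0 0 0 1; 0 0 0.522 0 0 0 1; 0 0 0.522 0 0 0 1"

```text
clock: 35.13
eef_pos: [641.2, -189.8, 22.0]
tool_rot: [3.138, 0.001, 1.971]
force: [-0.2, 0.4, -0.8]
width: 40.5
gripper_force: 60.4
```

```bash
python3 -c "
from pour import *
plan((640,-190,20,113,0))"
```

```text
t 35.1 p [ 641.2 -189.8   22. ] rpy [1.798e+02 1.000e-01 1.129e+02] w 40.5 g 60 F [-0.2  0.4 -0.8] q [ 0.47  0.96 -0.39  1.59  0.51  0.69  0.23]
(640, -190, 20, 113, 0) -> [ 0.0009 -0.0041  0.0065] [ 0.0021  0.0007 -0.0006] rows 0.1
```

Emit:
move_arm:
  rows: "0 0 0.004 0 0 0 1; 0 0 0.008 0 0 0 1; 0 0 0.008 0 0 0 1; 0 0 0.008 0 0 0 1"

```text
clock: 35.47
eef_pos: [641.2, -189.7, 19.9]
tool_rot: [3.139, 0.001, 1.971]
force: [-1.7, 1.0, 5.7]
width: 40.3
gripper_force: 61.1
```

Emit:
move_arm:
  rows: "0 0 0 0 0 0 0.6; 0 0 0 0 0 0 0.3; 0 0 0 0 0 0 0; 0 0 0 0 0 0 -0.5; 0 0 0 0 0 0 -1; 0 0 0 0 0 0 -1; 0 0 0 0 0 0 -1; 0 0 -0.04 0 0 0 -1; 0 0 -0.1 0 0 0 -1; 0 0 -0.2 0 0 0 -1; 0 0 -0.3 0 0 0 -1; 0 0 -0.4 0 0 0 -1"

```text
clock: 36.47
eef_pos: [640.1, -189.5, 140.3]
tool_rot: [3.14, -0.0, 1.972]
force: [0.1, 0.2, 0.2]
width: 85.7
gripper_force: 0.0
```

```bash
python3 -c "
from pour import *
plan((467.5,-343,140,70,0))"
```

```text
t 36.5 p [ 640.1 -189.5  140.3] rpy [179.9  -0.  113. ] w 85.7 g 0 F [0.1 0.2 0.2] q [ 0.51  0.81 -0.46  1.55  0.43  0.89  0.3 ]
(467.5, -343, 140, 70, 0) -> [-2.467e-01 -7.295e-01 -5.000e-04] [ 0.001  -0.0006  0.4775] rows 6.0
```

```bash
cat > jm.py <<'E'
from h import *
def blob(img,near,smax):
    sat=cv2.cvtColor(img,cv2.COLOR_RGB2HSV)[...,1]
    big=cv2.resize(sat,None,fx=4,fy=4,interpolation=cv2.INTER_CUBIC)
    m=(big<smax).astype(np.uint8); m=cv2.morphologyEx(m,cv2.MORPH_OPEN,np.ones((9,9),np.uint8))
    best=None
    for c in cv2.findContours(m,0,cv2.CHAIN_APPROX_NONE)[0]:
        if cv2.contourArea(c)<3000: continue
        c=cv2.convexHull(c); e=cv2.fitEllipse(c); p=np.array(e[0])
        d=np.hypot(*(p/4-near))
        if best is None or d<best[0]: best=(d,(p+.5)/4-.5,np.array(e[1])/4,np.array(cv2.boundingRect(c))/4)
    return best
def old(name,box):
    im=cv2.imread("pics/"+name)[...,::-1]; f=np.zeros((384,512,3),np.uint8); f[...]=(200,60,60)
    f[box[1]:box[3],box[0]:box[2]]=cv2.resize(im,(box[2]-box[0],box[3]-box[1]),interpolation=cv2.INTER_AREA); return f
E
python3 - <<'E'
from jm import *
t=cam("top"); s=cam("scene")
for sm in (70,90,110):
    a=blob(old("g5.png",(220,130,400,290)),(298,254),sm); b=blob(t["img"],(298,242),sm)
    print(sm,[np.round(x,2) for x in a[1:]],[np.round(x,2) for x in b[1:]])
    print("  jar ->",np.array([448.8,-173.3])+(onz(t,*b[1],50)-onz(t,*a[1],50))[:2])
    a=blob(old("g6.png",(140,100,290,250)),(186,208),sm); b=blob(s["img"],(195,205),sm)
    print("  scene",[np.round(x,2) for x in a[1:]],[np.round(x,2) for x in b[1:]])
    print("  jar ->",np.array([448.8,-173.3])+(onz(s,*b[1],45)-onz(s,*a[1],45))[:2])
c=blob(t["img"],(363,246),60); print("dish",c, onz(t,*c[1],6))
# cap in dish: grey/black disc
E
```

```text
Traceback (most recent call last):
  File "jm.py", line 9, in blob
    c=cv2.convexHull(c); e=cv2.fitEllipse(c); p=np.array(e[0])
                           ~~~~~~~~~~~~~~^^^
cv2.error: OpenCV(4.12.0) /io/opencv/modules/imgproc/src/shapedescr.cpp:361: error: (-201:Incorrect size of input array) There should be at least 5 points to fit the ellipse in function 'fitEllipseNoDirect'
```

```bash
sed -i 's/c=cv2.convexHull(c); e=/c=cv2.convexHull(c)\n        if len(c)<6: continue\n        e=/' jm.py; cat > jt.py <<'E'
from jm import *
t=cam("top"); s=cam("scene")
for sm in (70,90,110):
    a=blob(old("g5.png",(220,130,400,290)),(298,254),sm); b=blob(t["img"],(298,242),sm)
    print(sm,[np.round(x,2).tolist() for x in a[1:]],[np.round(x,2).tolist() for x in b[1:]])
    print("  jar ->",np.array([448.8,-173.3])+(onz(t,*b[1],50)-onz(t,*a[1],50))[:2])
    a=blob(old("g6.png",(140,100,290,250)),(186,208),sm); b=blob(s["img"],(195,205),sm)
    print("  scene",[np.round(x,2).tolist() for x in a[1:]],[np.round(x,2).tolist() for x in b[1:]])
    print("  jar ->",np.array([448.8,-173.3])+(onz(s,*b[1],45)-onz(s,*a[1],45))[:2])
c=blob(t["img"],(363,246),60); print("dish",c, onz(t,*c[1],6))
E
python3 jt.py
```

```text
70 [[297.87, 253.76], [30.57, 33.19], [282.0, 239.0, 32.5, 31.0]] [[298.47, 241.9], [30.69, 33.07], [282.5, 227.25, 32.0, 30.75]]
  jar -> [ 477.05143029 -174.5471297 ]
  scene [[186.23, 210.02], [28.37, 33.42], [173.25, 196.5, 26.25, 30.25]] [[192.77, 214.89], [29.17, 32.98], [179.5, 202.0, 27.0, 29.25]]
  jar -> [ 478.13873632 -176.25294871]Traceback (most recent call last):
  File "jt.py", line 5, in <module>
    print(sm,[np.round(x,2).tolist() for x in a[1:]],[np.round(x,2).tolist() for x in b[1:]])
                                                                                      ~^^^^
TypeError: 'NoneType' object is not subscriptable
```

The jar is now near (477.5,-175), and both views agree within 2 mm. Fetching the cap from where I released it.

Emit:
move_arm:
  rows: "-0.03 -0.09 0 0 0 0.06 -1; -0.06 -0.18 0 0 0 0.12 -1; -0.09 -0.27 0 0 0 0.18 -1; -0.12 -0.36 0 0 0 0.24 -1; -0.15 -0.45 0 0 0 0.3 -1; -0.18 -0.54 0 0 0 0.36 -1; -0.21 -0.63 0 0 0 0.42 -1; -0.24 -0.71 0 0 0 0.478 -1; -0.247 -0.73 0 0 0 0.478 -1; -0.247 -0.73 0 0 0 0.478 -1; -0.247 -0.73 0.1 0 0 0.478 -1; -0.247 -0.73 0.1 0 0 0.478 -1"

```text
clock: 37.67
eef_pos: [466.5, -340.3, 104.3]
tool_rot: [-3.137, -0.004, 1.224]
force: [-0.3, 1.1, -1.4]
width: 85.3
gripper_force: 0.0
```

```bash
python3 - <<'E'
from pour import *
from h import *
s=cam("scene"); g=cv2.cvtColor(s["img"],cv2.COLOR_RGB2GRAY)
m=(g<60).astype(np.uint8)
n,l,st,c=cv2.connectedComponentsWithStats(m)
print([(st[i].tolist(),c[i].round(1).tolist()) for i in range(1,n) if st[i,4]>60 and 110<c[i,0]<200 and 200<c[i,1]<290])
print(proj(s,(467.6,-343.1,24.5)))
plan((467.6,-343.1,40,70,0),(467.6,-343.1,19.5,70,0))
E
```

```text
[([112, 163, 50, 100, 2033], [137.5, 211.9])]
[[144.94978281 247.32143673]]
t 37.7 p [ 466.9 -340.5  105.7] rpy [-179.8   -0.2   70.1] w 85.2 g 0 F [ 0.4  0.7 -0.3] q [ 0.75  0.73 -0.26  1.83  0.29  0.63 -0.04]
(467.6, -343.1, 40, 70, 0) -> [-0.0083  0.006   0.2191] [-0.0026 -0.0025  0.0015] rows 1.6
(467.6, -343.1, 19.5, 70, 0) -> [-0.0086  0.0063  0.2874] [-0.0026 -0.0025  0.0015] rows 2.1
```

Emit:
move_arm:
  rows: "-0.006 0.004 0.05 0 0 0 -1; -0.006 0.004 0.1 0 0 0 -1; -0.006 0.004 0.15 0 0 0 -1; -0.006 0.004 0.18 0 0 0 -1; -0.006 0.004 0.21 0 0 0 -1; -0.006 0.004 0.21 0 0 0 -1; -0.006 0.004 0.21 0 0 0 -1; -0.006 0.004 0.21 0 0 0 -1"

```text
clock: 38.38
eef_pos: [468.8, -345.4, 45.7]
tool_rot: [3.139, -0.001, 1.221]
force: [0.1, 0.6, 0.3]
width: 85.6
gripper_force: 0.0
```

```bash
python3 -c "
from pour import *
plan((467.6,-343.1,19.5,70,0))"
```

```text
t 38.4 p [ 468.8 -345.4   45.7] rpy [ 1.799e+02 -1.000e-01  7.000e+01] w 85.6 g 0 F [0.1 0.6 0.3] q [ 0.73  0.82 -0.22  1.85  0.33  0.51 -0.07]
(467.6, -343.1, 19.5, 70, 0) -> [ 0.0057 -0.0066  0.0873] [ 0.0015 -0.0007 -0.0004] rows 0.6
```

Emit:
move_arm:
  rows: "0.006 -0.006 0.03 0 0 0 -1; 0.006 -0.006 0.06 0 0 0 -1; 0.006 -0.006 0.08 0 0 0 -1; 0.006 -0.006 0.087 0 0 0 -1; 0.006 -0.006 0.087 0 0 0 -1; 0.006 -0.006 0.087 0 0 0 -1"

```text
clock: 38.88
eef_pos: [467.1, -343.0, 18.6]
tool_rot: [3.141, -0.001, 1.221]
force: [0.3, 0.3, 0.6]
width: 85.5
gripper_force: 0.0
```

```bash
python3 -c "
from pour import *
plan((467.6,-343.1,19.5,70,0))"
```

```text
t 38.9 p [ 467.1 -343.    18.6] rpy [ 1.80e+02 -1.00e-01  6.99e+01] w 85.5 g 0 F [0.3 0.3 0.6] q [ 0.71  0.86 -0.2   1.86  0.34  0.45 -0.08]
(467.6, -343.1, 19.5, 70, 0) -> [ 0.0002  0.0018 -0.003 ] [ 0.0005 -0.0008 -0.0007] rows 0.0
```

Emit:
move_arm:
  rows: "0 0 0 0 0 0 0; 0 0 0 0 0 0 0.5; 0 0 0 0 0 0 1; 0 0 0 0 0 0 1; 0 0 0 0 0 0 1; 0 0 0 0 0 0 1; 0 0 0 0 0 0 1"

```text
clock: 39.47
eef_pos: [467.4, -343.2, 19.9]
tool_rot: [3.14, -0.001, 1.221]
force: [-0.5, 0.5, 5.7]
width: 63.0
gripper_force: 65.0
```

```bash
python3 -c "
from pour import *
plan((467.6,-343.1,135,70,0),(477.7,-175.5,135,70,0))"
```

```text
t 39.5 p [ 467.4 -343.2   19.9] rpy [179.9  -0.   70. ] w 63.0 g 65 F [-0.5  0.5  5.7] q [ 0.71  0.86 -0.2   1.86  0.34  0.45 -0.08]
(467.6, -343.1, 135, 70, 0) -> [ 0.0008  0.0014 -0.3836] [ 0.0013 -0.0005 -0.0005] rows 2.8
(477.7, -175.5, 135, 70, 0) -> [ 0.5371 -0.1585 -0.3835] [ 0.0013 -0.0005 -0.0005] rows 4.9
```

Emit:
move_arm:
  rows: "0 0 -0.02 0 0 0 1; 0 0 -0.07 0 0 0 1; 0 0 -0.15 0 0 0 1; 0 0 -0.23 0 0 0 1; 0 0 -0.32 0 0 0 1; 0 0 -0.4 0 0 0 1; 0 0 -0.42 0 0 0 1; 0 0 -0.42 0 0 0 1; 0 0 -0.42 0 0 0 1"

```text
clock: 40.22
eef_pos: [466.6, -343.1, 144.7]
tool_rot: [3.14, -0.001, 1.22]
force: [0.9, -0.1, -0.5]
width: 63.6
gripper_force: 65.7
```

```bash
sed -i 's/(70,90,110)/(60,70,75)/' jt.py; python3 jt.py; python3 -c "
from pour import *
plan((477.7,-175.5,145,70,0))"
```

```text
60 [[297.76, 253.84], [29.91, 32.97], [282.25, 239.0, 32.0, 30.75]] [[298.35, 241.99], [30.05, 32.43], [282.75, 227.5, 31.5, 30.0]]
  jar -> [ 477.02118195 -174.53730833]
  scene [[186.14, 210.19], [28.11, 33.02], [173.25, 197.0, 26.25, 29.5]] [[193.02, 215.1], [28.53, 32.11], [180.5, 202.75, 25.75, 28.5]]
  jar -> [ 478.97774717 -175.74318222]
t 40.3 p [ 466.  -342.6  143.6] rpy [-1.799e+02 -1.000e-01  6.990e+01] w 63.4 g 66 F [ 0.1  1.1 -0.5] q [ 0.77  0.67 -0.29  1.81  0.27  0.7  -0.02]
(477.7, -175.5, 145, 70, 0) -> [ 0.5366 -0.1544 -0.0037] [-0.0008 -0.0011 -0.0007] rows 4.0Traceback (most recent call last):
  File "jt.py", line 5, in <module>
    print(sm,[np.round(x,2).tolist() for x in a[1:]],[np.round(x,2).tolist() for x in b[1:]])
                                                                                      ~^^^^
TypeError: 'NoneType' object is not subscriptable
```

Emit:
move_arm:
  rows: "0.03 -0.009 0 0 0 0 1; 0.09 -0.026 0 0 0 0 1; 0.15 -0.043 0 0 0 0 1; 0.22 -0.063 0 0 0 0 1; 0.29 -0.083 0 0 0 0 1; 0.36 -0.104 0 0 0 0 1; 0.43 -0.124 0 0 0 0 1; 0.49 -0.141 0 0 0 0 1; 0.525 -0.151 0 0 0 0 1; 0.537 -0.155 0 0 0 0 1; 0.537 -0.155 0.05 0 0 0 1; 0.537 -0.155 0.06 0 0 0 1"

```text
clock: 41.32
eef_pos: [477.6, -175.9, 125.6]
tool_rot: [-3.141, -0.001, 1.221]
force: [-1.5, -0.9, -0.6]
width: 63.6
gripper_force: 65.8
```

Emit:
move_arm:
  rows: "0 0 0 0 0 0 1; 0 0 0 0 0 0 1; 0 0 0 0 0 0 1; 0 0 0 0 0 0 1"

```text
clock: 41.65
eef_pos: [478.7, -176.4, 127.4]
tool_rot: [3.14, -0.001, 1.22]
force: [0.3, -0.6, -0.1]
width: 63.6
gripper_force: 65.8
```

```bash
python3 - <<'E'
from pour import *
from h import *
from jm import blob
s=cam("scene"); 
P=[]
for k in range(6):
    r=read_state(); P.append(r["eef_pos"]); cam("scene")
print(np.mean(P,0).round(1),np.std(P,0).round(1))
plan((477.7,-175.5,106,70,0),(477.7,-175.5,87.5,70,0))
b=blob(s["img"],(193,214),70); print(b and [np.round(x,1) for x in b])
save(s,"cap_over.png",(150,140,240,240),6)
E
```

```text
[ 478.7 -176.1  127.3] [0.1 0.1 0.1]
t 42.0 p [ 478.6 -175.8  127.1] rpy [ 1.799e+02 -1.000e-01  6.990e+01] w 63.4 g 66 F [-0.2  0.3  0.1] q [ 0.46  0.62 -0.24  2.01  0.27  0.54 -0.32]
(477.7, -175.5, 106, 70, 0) -> [-0.     -0.0034  0.0705] [ 0.001  -0.0008 -0.0007] rows 0.5
(477.7, -175.5, 87.5, 70, 0) -> [-1.000e-04 -3.500e-03  1.322e-01] [ 0.001  -0.0008 -0.0007] rows 1.0
[np.float64(1.0), array([192.8, 214.6]), array([29.2, 33.6]), array([179.5, 201.2,  27. ,  30. ])]
```

View pics/cap_over.png

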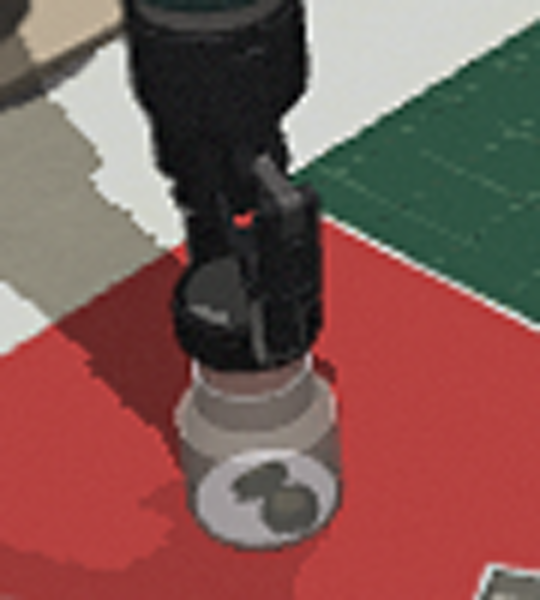

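The cap hangs over the neck, centred to about 1 mm (cap at column 249, rim centre at column 252). Both wheels are visible on the jar floor. Lowering in steps with a force check.

Emit:
move_arm:
  rows: "0 -0.002 0.01 0 0 0 1; 0 -0.002 0.03 0 0 0 1; 0 -0.002 0.05 0 0 0 1; 0 -0.002 0.06 0 0 0 1; 0 -0.002 0.07 0 0 0 1; 0 -0.002 0.075 0 0 0 1; 0 -0.002 0.08 0 0 0 1; 0 -0.002 0.085 0 0 0 1; 0 -0.002 0.09 0 0 0 1; 0 -0.002 0.09 0 0 0 1; 0 -0.002 0.09 0 0 0 1"

```text
clock: 42.92
eef_pos: [477.8, -175.6, 99.9]
tool_rot: [3.141, -0.001, 1.221]
force: [0.1, -0.6, -0.1]
width: 63.5
gripper_force: 65.8
```

```bash
python3 -c "
from pour import *
plan((477.9,-176,87.5,70,0))"
```

```text
t 42.9 p [ 477.8 -175.6   99.9] rpy [ 1.799e+02 -1.000e-01  6.990e+01] w 63.5 g 66 F [ 0.1 -0.6 -0.1] q [ 0.45  0.66 -0.22  2.03  0.29  0.48 -0.34]
(477.9, -176, 87.5, 70, 0) -> [-0.0014  0.0006  0.0415] [ 0.0006 -0.0007 -0.0007] rows 0.3
```

The cap is 5 mm past the rim with no force, so it is around the neck.

Emit:
move_arm:
  rows: "0 0 0.01 0 0 0 1; 0 0 0.02 0 0 0 1; 0 0 0.028 0 0 0 1; 0 0 0.034 0 0 0 1; 0 0 0.038 0 0 0 1; 0 0 0.041 0 0 0 1; 0 0 0.041 0 0 0 1; 0 0 0.041 0 0 0 1"

```text
clock: 43.58
eef_pos: [478.0, -175.5, 87.6]
tool_rot: [3.14, -0.001, 1.221]
force: [-1.3, -0.2, -0.2]
width: 63.4
gripper_force: 65.9
```

```bash
python3 -c "
from pour import *
plan()"
```

```text
t 43.6 p [ 478.  -175.5   87.6] rpy [ 1.799e+02 -1.000e-01  6.990e+01] w 63.4 g 66 F [-1.3 -0.2 -0.2] q [ 0.44  0.68 -0.21  2.04  0.3   0.45 -0.35]
```

Emit:
move_arm:
  rows: "0 0 0.002 0 0 0 1; 0 0 0.004 0 0 0 1; 0 0 0.006 0 0 0 1; 0 0 0.006 0 0 0 1; 0 0 0.006 0 0 0 1"

```text
clock: 44.0
eef_pos: [477.9, -175.5, 87.3]
tool_rot: [3.14, -0.001, 1.221]
force: [-4.2, 2.4, 15.5]
width: 63.5
gripper_force: 67.5
```

```bash
python3 -c "
from pour import *
plan()"
```

```text
t 44.0 p [ 477.9 -175.5   87.3] rpy [179.9  -0.   69.9] w 63.5 g 67 F [-4.2  2.4 15.5] q [ 0.44  0.68 -0.21  2.04  0.3   0.45 -0.35]
```

The cap is seated, with contact at TCP 87.3. Easing off, releasing and retreating.

Emit:
move_arm:
  rows: "0 0 -0.004 0 0 0 1; 0 0 -0.004 0 0 0 0.4; 0 0 -0.004 0 0 0 0.1; 0 0 -0.004 0 0 0 -0.3; 0 0 -0.004 0 0 0 -1; 0 0 -0.004 0 0 0 -1; 0 0 -0.004 0 0 0 -1; 0 0 -0.04 0 0 0 -1; 0 0 -0.1 0 0 0 -1; 0 0 -0.2 0 0 0 -1; 0 0 -0.32 0 0 0 -1; 0 0 -0.45 0 0 0 -1"

```text
clock: 45.0
eef_pos: [477.3, -175.4, 221.5]
tool_rot: [-3.141, -0.002, 1.221]
force: [0.0, 0.0, -0.5]
width: 85.3
gripper_force: 0.0
```

Emit:
move_arm:
  rows: "-0.1 0 0 0 0 0 -1; -0.2 0 -0.1 0 0 0 -1; -0.3 0 -0.1 0 0 0 -1; -0.4 0 -0.1 0 0 0 -1; -0.5 0 -0.1 0 0 0 -1; -0.6 0 -0.1 0 0 0 -1; -0.7 0 -0.1 0 0 0 -1; -0.8 0 -0.1 0 0 0 -1; -0.85 0 -0.1 0 0 0 -1; -0.85 0 -0.1 0 0 0 -1; -0.85 0 -0.1 0 0 0 -1; -0.85 0 -0.1 0 0 0 -1"

```text
clock: 46.0
eef_pos: [391.1, -413.9, 250.4]
tool_rot: [3.14, -0.002, 1.222]
force: [-0.2, 0.5, 0.2]
width: 85.7
gripper_force: 0.0
```

```bash
python3 - <<'E'
from pour import *
from m import *
plan()
t=cam("top"); s=cam("scene"); g=cv2.cvtColor(t["img"],cv2.COLOR_RGB2GRAY)
hsv,m=covers(t); n,l,st,c=cv2.connectedComponentsWithStats(m)
for i in range(1,n):
    if st[i,4]>100 and 170<c[i,1]<295 and 40<c[i,0]<260:
        ct=cv2.findContours((l==i).astype(np.uint8),0,2)[0][0]; print("sand",st[i].tolist(),onz(t,*c[i],122).round(0),np.round(cv2.minAreaRect(ct),1).tolist() if 0 else cv2.minAreaRect(ct))
gs=cv2.cvtColor(t["img"],cv2.COLOR_RGB2HSV)
# jar: cap ellipse (dark ring+grey top): low saturation and darker than body
mm=((gs[...,1]<70)&(gs[...,2]<150)).astype(np.uint8); n,l,st,c=cv2.connectedComponentsWithStats(mm)
for i in range(1,n):
    if st[i,4]>150 and 270<c[i,0]<340 and 215<c[i,1]<270: print("cap",st[i].tolist(),onz(t,*c[i],92).round(1))
mm=((gs[...,1]<60)).astype(np.uint8); mm[:165]=0; n,l,st,c=cv2.connectedComponentsWithStats(mm)
for i in range(1,n):
    if 150<st[i,4]<3000 and 240<c[i,0]<400 and c[i,1]<290: print("pale",st[i].tolist(),onz(t,*c[i],20).round(0))
# cap height by both views: dark cap in scene
k=cv2.cvtColor(s["img"],cv2.COLOR_RGB2HSV); mm=((k[...,2]<70)).astype(np.uint8); n,l,st,c=cv2.connectedComponentsWithStats(mm)
for i in range(1,n):
    if st[i,4]>60 and 165<c[i,0]<225 and 170<c[i,1]<240: print("scene dark",st[i].tolist(),c[i].round(1))
q=[477.5,-175.5]; print("expect bbox cap", np.array([proj(s,[[q[0]+33*np.cos(a),q[1]+33*np.sin(a),z] for a in np.linspace(0,6.28,60) for z in (70,92)]).min(0),proj(s,[[q[0]+33*np.cos(a),q[1]+33*np.sin(a),z] for a in np.linspace(0,6.28,60) for z in (70,92)]).max(0)]).round(1).tolist())
E
```

```text
t 46.0 p [ 391.1 -413.9  250.4] rpy [ 1.799e+02 -1.000e-01  7.000e+01] w 85.7 g 0 F [-0.2  0.5  0.2] q [ 0.96  0.52 -0.3   1.74  0.18  0.91  0.24]
sand [73, 177, 44, 33, 1145] [581. 288. 122.] ((94.02850341796875, 193.80831909179688), (42.073814392089844, 32.38428497314453), 3.6913859844207764)
sand [53, 180, 20, 17, 154] [589. 361. 122.] ((62.439022064208984, 188.5487823486328), (18.442068099975586, 16.454299926757812), 6.34019136428833)
sand [128, 180, 42, 29, 1041] [579. 170. 122.] ((148.3106231689453, 194.1248779296875), (40.1989631652832, 26.708568572998047), 3.4682295322418213)
sand [180, 184, 41, 28, 993] [574.  58. 122.] ((199.9378662109375, 197.18092346191406), (38.998653411865234, 26.33197593688965), 3.012787342071533)
sand [229, 186, 13, 32, 334] [566. -19. 122.] ((235.12429809570312, 201.6381378173828), (11.668061256408691, 31.219947814941406), 3.012787342071533)
cap [287, 228, 29, 30, 674] [ 478. -172.   92.]
pale [283, 165, 53, 27, 765] [ 642. -197.   20.]
pale [368, 187, 18, 15, 186] [ 598. -372.   20.]
pale [344, 227, 39, 39, 1178] [ 468. -339.   20.]
pale [283, 228, 33, 30, 787] [ 475. -179.   20.]
scene dark [180, 193, 25, 20, 209] [192.  205.7]
expect bbox cap [[178.9, 190.8], [203.3, 211.9]]
```

Two views show three covers hanging along the rod, the cap seated where expected, and the scoop standing on the bench. Handing in.

```bash
python3 -c "
from cell import *
print(finish_job())"
```

```text
the job is handed in; nothing more can be done
None
```

I handed the job in at about 46 s: both wheels are in the jar with its cap back on, the scoop stands level on the bench, and all three covers hang lengthwise on the rail. The jar was knocked about 29 mm aside partway, so I measured it again before capping. I never went near the glue, paint or screwdriver, but I didn't measure them again at the end.

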